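# Unload the UV curing station into the cup

## Robot

A 6-joint arm with a two-finger parallel gripper is mounted at the origin on the work surface. World frame = base frame: x ahead of the robot, y to its left, z up, the work surface at z = 0. Lengths are in m, angles in rad, forces in N, time in s.
With the tool pointing down it reaches from about 0.275 to 0.825 m from the base axis. Payload 5.2 kg.
Tool frame: the origin (TCP) lies midway between the tips of the shut fingers; the grasp point (between the pads) lies 19 mm behind it; z points along the fingers, y is the line along which they close (so a half turn about z gives the same grasp; the last joint's range is limited). The gripper opens to 93 mm and grips with 3 to 60 N. Pads are 15 mm wide; open, the fingers measure 128 mm over their backs; the gripper's body (75 mm by 188 mm) begins 65 mm behind the grasp point.
Start: joints at [0.98, 0.259, 1.535, -0, 1.348, -0.203], TCP at [0.208, 0.509, 0.219] pointing down, gripper open.
Joint ranges: [-3.14, 3.14], [-0.91, 2.08], [0.19, 2.58], [-1.22, 4.36], [0.22, 2.71], [-3.12, 3.12]. Speed limits (rad/s): [2.57, 2.57, 3.14, 3.14, 3.14, 3.14].

## Interface

Orientations are given as a unit quaternion [w, x, y, z].
In Python, from bench import manip gives the robot as it stands. The module is installed in compiled form; this text tells all that it offers.
- The arm moves only by the shell command python3 -m creep 'ROWS' [FORCE]. ROWS is JSON, a list that holds one entry, the list of rows, each a list of 5 numbers: the shift along the tool's x, y, z in m, then the turn about the tool's z in degrees, then the finger opening in m, from 0 to 0.093. A call has 1 to 5 rows; each row is the pose to reach, as a shift and turn from the pose commanded when the call began, along the tool's axes at that moment; what a row does not reach only later rows make up. A row lasts 1/8 s, in which the tool goes at most 62.5 mm and 10.7 degrees, less where a joint would pass 70% of its speed; a pose out of reach is approached as far as the arm can. A call with a gripper value outside its range is refused whole. The fingers move at their own pace and stop on an object; FORCE is the grip in N (left out, the last holds). Time passes only in rows, so rows that repeat a pose let the fingers close. It gives the time, the measured TCP pose, the force, the opening and the grip force at its end, in the units of the state.
- manip.state(): the state, without advancing time (a new reading comes with each control period).
- manip.read_camera(name): name is "side" or "top" or "wrist"; returns the picture (400x640x3 uint8, red, green, blue); there is no depth.
- manip.calibration(name): a dict with "vfov" (degrees; the focal length in pixels is half the picture's height over the tangent of half this angle, whatever the lens; pixels are square), "cx", "cy" (the principal point, pixels), "rvec" (rotation vector, rad) and "tvec" (3), from world to camera coordinates, as OpenCV has them; the wrist camera has in their place "hand_eye" (4x4, takes a point from camera to tool coordinates, whose origin is the TCP and whose axes are the flange's). Camera axes: x right, y down, z forward; pixel columns grow to the right and rows downward; lengths in m; the calibration is good to about 2 mm. A picture is of the moment at which its call begins: read the wrist's pose just before it. calibration takes no time and is no camera call.
- manip.job_done(): hands the job in; it is judged then, once.
Trained networks look in the newest picture that a camera, given by its name, has taken for a name from the list of things; names that differ only in an ending like _2 or _b are one class to them, and where a whole thing is asked for, a point or a joint stands for the part that bears it (a point fixed in the world has none). Each returns a list of dicts, best first, with "p" (0 to 1); they miss things now and then, are a little off and sometimes report something else, mostly with a low value. They report only what shows in the picture. A call takes as long as a camera call. They do not tell look-alikes from the thing itself.
- manip.spot_in(camera, label): "rect" ([centre column, centre row, width, height] in pixels, round what is visible of it).
- manip.regions_of(camera, label): "region" (400x640 bool, what is visible of it) and "rect" ([centre column, centre row, width, height] in pixels, round what is visible of it).
- manip.pinpoint(camera, label): "centre" ([column, row] in pixels: a listed point, or the origin of a listed thing).
The state is a dict: "time": time; "joint_pos": joint angles; "dq": joint speeds; "joint_torque": joint torques, N m; "tool_pos": TCP position; "ee_rot": TCP orientation; "ft_force": force on the tool from outside, world axes, zero at the start; "moment": the same for the moment, N m; "opening": finger opening in m; "gripper_force": force on a finger pad.
Only numpy, scipy, OpenCV 4.12 (cv2) and the standard library are available. Lean on these libraries where they do the work, as an engineer would, in place of code of your own. Each camera call takes 0.05 s, during which the arm holds its last target. There are 200 camera calls.

## Task

Press the release button of the UV curing station so that its orange hood springs up, then take hold of the hood, ease it right back to its stop and keep your fingers on it until it is still. Stand every cured bar that lies in the station upright in the ceramic cup, then push the hood down again until it latches shut. Leave the cup upright where it stands and do not disturb the other things on the counter.

Things in the scene. Friction and masses are not known exactly. Their poses are not given: they have to be found in the camera images.
- station: UV curing station, a white box fixed to the counter, 260 (x) x 280 (y) x 50 mm high without its hood. Origin: centre of its underside; x points to the back (away from the robot), y to the left. The front 70 mm (x -130 to -60) is a solid console, top at z 50 mm, with the release button; behind it (x -60 to 130) is the open-topped chamber.
- chamber (a point): middle of the chamber's floor, at station x 35, y 0, z 22 mm. The chamber has 5 mm side and back walls up to z 50 mm. Two aluminium ribs cross it along y at station x -18 and 88 mm, 8 mm wide, tops at z 34 mm, with 16 mm stops standing on them at y -106 and 106 mm; the bars lie across the ribs, centres at z 41 mm.
- release_top (a point): centre of the top of the red round release button, 28 mm across, in a black collar 44 mm across; at station x -105, y -97, z 72 mm. Pressed straight down: 6 mm travel, sprung, about 4 N all the way down; the latch lets go at about half travel and the hood springs up by itself; the button springs back.
- release (a joint): travel of the release button, m: 0 up, 0.006 fully down
- hood_hinge (a point): on the hinge line, mid width, at station x 130, y 0, z 50 mm; the hood turns about the station's y axis, its front rising and going back. A spring carries most of its weight and the hinge has friction: let go by the latch it pops up to about 1.1 rad and stays there; it stays at any angle from about 0.7 rad to the stop, and 1 to 3 N at its front edge moves it
- hood_tab (a point): middle of the hood's black grip tab, a plate 36 mm long x 50 mm wide x 8 mm thick that sticks straight out of the front wall near its lower edge. With the hood shut the plate is level and this point is 18 mm before the front wall, at station x -78, y 80, z 58 mm (208 mm before, 8 mm above the hinge line); it turns with the hood and at the stop points nearly straight up.
- hood_front (a point): on the outer top face of the hood, mid width, 20 mm behind its front wall: a place to push it shut from above. It starts to ride over the latch at about 0.05 rad, takes 5 to 8 N here from then on and clicks shut below 0.01 rad; let go of earlier it springs up again.
- hood: the orange translucent hood with its tab, 190 (x) x 280 (y) x 50 mm high when shut, open underneath, with an 8 mm top and a 4 mm front wall and two side walls. Origin on the hinge line; its axes are the station's when shut and turn with it, so the angle of its z axis from vertical is its opening: 0 shut (latched it rests at about 0.005 rad), 1.4 rad against its stop.
- cup: white ceramic cup, loose, 0.45 kg, 108 mm high, 84 mm across at the rim tapering to 67 mm at the foot, 4 mm wall, inner floor 5 mm up. Origin: centre of its underside. The bars stand well out of it, leaning a little.
- bar1: blue cured resin bar, 140 x 14 x 14 mm, 30 g; origin at its centre, x along its length; both ends are alike. Three or four of the bars are there, lying in the station roughly along its x, in any order; an absent one reads None.
- bar2: green cured resin bar, 140 x 14 x 14 mm, 30 g; origin at its centre, x along its length; both ends are alike. Three or four of the bars are there, lying in the station roughly along its x, in any order; an absent one reads None.
- bar3: yellow cured resin bar, 140 x 14 x 14 mm, 30 g; origin at its centre, x along its length; both ends are alike. Three or four of the bars are there, lying in the station roughly along its x, in any order; an absent one reads None.
- bar4: red cured resin bar, 140 x 14 x 14 mm, 30 g; origin at its centre, x along its length; both ends are alike. Three or four of the bars are there, lying in the station roughly along its x, in any order; an absent one reads None.
- torch: small UV torch lying down, 125 mm long, 32 mm high; leave alone
- scraper: flat green scraper, 145 mm long, 12 mm high; leave alone
- alcohol: white bottle with a blue label, 70 mm across, 170 mm high; leave alone
- jar: amber jar, 60 mm across, 75 mm high; leave alone
- dish: low white dish, 110 mm across, 30 mm high; leave alone
Things that resemble listed ones, but are neither listed nor needed, are in the scene too. Leave any purple look-alike of the cup alone.

How it is judged:
By the outcome, as a careful person would: the job done as asked, in the order asked, and still so for the second after the job is handed in, with the robot touching nothing.
Of bar1, bar2, bar3, bar4 only 3 to 4 are there at a start; the rules pass over those that are not, and their reading is None.
At some moment in a run one of bar1, bar2, bar3, bar4 may be knocked a few centimetres aside while the robot is not near it.
It also fails if it takes over 210 s, if anything falls off the work surface, if the arm or the gripper's body presses on something with over 40 N, if the wrist force passes 120 N, or if a joint passes its speed limit or range.

## Working session

There is one attempt and no reset: what is moved stays moved. The work goes in short steps, Python scripts to look and compute and a shell command to move; the robot and the scene stay as the last step left them, time stands still between calls to the robot, and variables do not carry over. Pictures are saved under pics/ and viewed, at most 14 in all, crops included, and the job is handed in when it is done.

```bash
mkdir -p pics; cat > h.py <<'E'
import numpy as np, cv2
from scipy.spatial.transform import Rotation as R
from bench import manip
def snap(n,f=None):
    im=manip.read_camera(n)
    if f: cv2.imwrite('pics/'+f,np.ascontiguousarray(im[:,:,::-1]))
    return im
def pose():
    s=manip.state(); q=s['ee_rot']; return np.array(s['tool_pos']),R.from_quat([q[1],q[2],q[3],q[0]]).as_matrix()
def cam(n,p=None):
    c=manip.calibration(n); f=200/np.tan(np.radians(c['vfov'])/2)
    if n=='wrist':
        t,Rm=p or pose(); H=np.array(c['hand_eye']); A=Rm@H[:3,:3]; o=t+Rm@H[:3,3]
    else:
        A=cv2.Rodrigues(np.array(c['rvec'],float))[0].T; o=-A@np.array(c['tvec']).ravel()
    return c,f,A,o
def ray(n,uv,p=None):
    c,f,A,o=cam(n,p); d=A@np.array([(uv[0]-c['cx'])/f,(uv[1]-c['cy'])/f,1]); return o,d
def onz(n,uv,z,p=None):
    o,d=ray(n,uv,p); return o+d*(z-o[2])/d[2]
def proj(n,P,p=None):
    c,f,A,o=cam(n,p); q=A.T@(np.array(P)-o); return [round(float(c['cx']+f*q[0]/q[2]),1),round(float(c['cy']+f*q[1]/q[2]),1)]
def tri(obs):
    M=np.zeros((3,3));b=np.zeros(3)
    for n,uv in obs:
        o,d=ray(n,uv); d=d/np.linalg.norm(d); Q=np.eye(3)-np.outer(d,d); M+=Q;b+=Q@o
    return np.linalg.solve(M,b)
E
python3 - <<'E'
from h import *
np.set_printoptions(precision=4,suppress=True)
for n in ('top','side','wrist'):
    snap(n,n+'0.png'); c=manip.calibration(n); print(n,c)
    if n!='wrist':print(cam(n)[3],cam(n)[2][:,2])
for n in ('top','side'):
    for l in ('release_top','hood_hinge','hood_tab','hood_front','station','cup'):
        print(n,l,[(np.round(r['centre'],1),round(r['p'],2)) for r in manip.pinpoint(n,l)[:3]])
print(manip.state())
E
```

```text
top {'vfov': 52.20996958554121, 'cx': 312.80121283660486, 'cy': 201.69053113248142, 'rvec': array([ 1.9594, -2.2515,  0.2414]), 'tvec': array([0.0598, 0.5442, 1.2552])}
[0.2643 0.0164 1.3435] [ 0.2152 -0.0246 -0.9763]
side {'vfov': 42.46772050923384, 'cx': 322.0663268619035, 'cy': 194.57447297643105, 'rvec': array([ 0.1511, -2.7087,  1.4619]), 'tvec': array([0.5322, 0.1163, 1.5212])}
[0.3847 1.2604 0.9349] [ 0.0991 -0.8302 -0.5485]
wrist {'vfov': 59.29833877364155, 'cx': 316.05857629481295, 'cy': 198.23897915551638, 'hand_eye': array([[-0.001 , -0.9635, -0.2677,  0.0751],
       [ 1.    , -0.0013,  0.0008, -0.0003],
       [-0.0011, -0.2677,  0.9635, -0.1656],
       [ 0.    ,  0.    ,  0.    ,  1.    ]])}
top release_top [(array([356.9, 215.6]), 0.47)]
top hood_hinge [(array([224.1, 205.2]), 0.25)]
top hood_tab [(array([302.1, 217. ]), 0.74), (array([322.9, 200.4]), 0.31)]
top hood_front [(array([246.6, 145.1]), 0.67), (array([320.6, 198.8]), 0.58)]
top station [(array([320.1, 194.4]), 0.81)]
top cup [(array([202. , 250.8]), 0.92), (array([224. , 201.7]), 0.79)]
side release_top [(array([339.6, 177.5]), 0.49)]
side hood_hinge [(array([269.4, 195.8]), 0.65)]
side hood_tab [(array([330.3, 213.3]), 0.61)]
side hood_front [(array([320.2, 187.1]), 0.77)]
side station [(array([308.7, 212.2]), 0.92)]
side cup [(array([338.4, 311.1]), 0.84), (array([283.8, 280.3]), 0.72), (array([274.1, 326.6]), 0.6)]
{'time': 0.75, 'joint_pos': array([ 0.9802,  0.2585,  1.535 , -0.    ,  1.348 , -0.2028]), 'dq': array([-0.0007,  0.0004,  0.    ,  0.0006, -0.0006, -0.0012]), 'joint_torque': array([ -0.0014, -43.7117, -28.4276,   0.0719,   0.0311,  -0.    ]), 'tool_pos': array([0.208 , 0.5092, 0.2187]), 'ee_rot': array([0.    , 0.1927, 0.9813, 0.    ]), 'ft_force': array([0.1325, 0.0445, 1.1487]), 'moment': array([ 0.0673, -0.0089, -0.0638]), 'gripper_force': 0.0, 'opening': 0.09279535091104782}
```

View pics/top0.png

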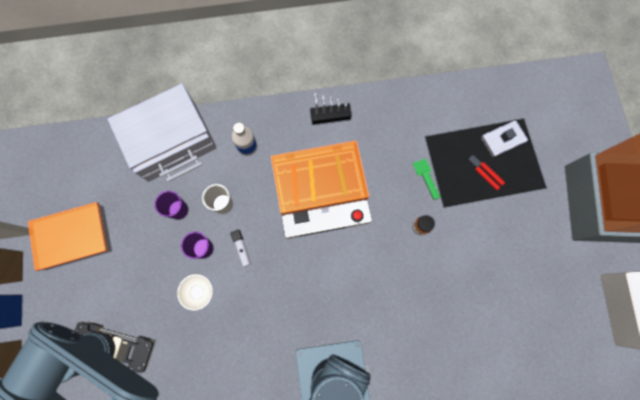

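View pics/side0.png

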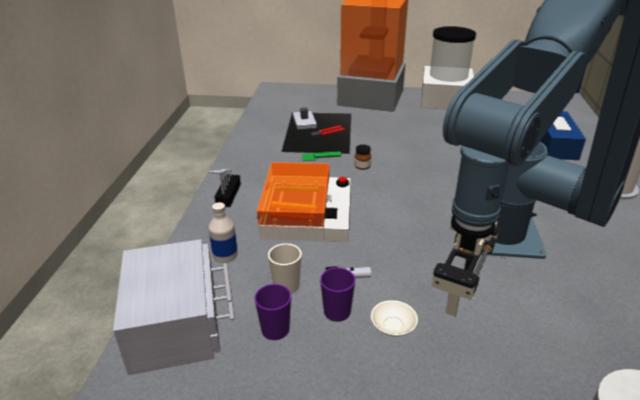

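Top view: station at (320,190) with its red button at (357,215) and tab around (302,216). The white cup is at (216,198), with purple look-alikes at (170,205) and (196,246). The torch (240,248) and dish (195,292) lie between the gripper and the station. Side view: button (343,181), tab (331,213), white cup (285,268).

```bash
python3 - <<'E'
from h import *
from scipy.optimize import least_squares
np.set_printoptions(precision=4,suppress=True)
im=cv2.imread('pics/top0.png');hs=cv2.cvtColor(im,cv2.COLOR_BGR2HSV)
def red(f,x0,x1,y0,y1):
    h=cv2.cvtColor(cv2.imread(f),cv2.COLOR_BGR2HSV)[y0:y1,x0:x1]
    m=((h[...,0]<4)|(h[...,0]>172))&(h[...,1]>150)
    ys,xs=np.nonzero(m);return np.array([xs.mean()+x0,ys.mean()+y0]),m.sum()
bt,n1=red('pics/top0.png',345,372,205,226);bs,n2=red('pics/side0.png',333,353,172,190)
print(bt,n1,bs,n2)
B=tri([('top',bt),('side',bs)]);print('btn',B, onz('top',bt,.072), onz('side',bs,.072))
print('tab',onz('top',(302.1,217),.058),onz('side',(330.3,213.3),.058))
print('cup rim top', onz('top',(216.5,191),.108))
a=cv2.imread('pics/top0.png')[130:245,262:382];b=cv2.imread('pics/side0.png')[155:245,250:360]
a=cv2.resize(a,None,fx=3.3,fy=3.3,interpolation=3);b=cv2.resize(b,None,fx=3.6,fy=3.6,interpolation=3)
c=np.zeros((max(len(a),len(b)),a.shape[1]+b.shape[1],3),np.uint8);c[:len(a),:a.shape[1]]=a;c[:len(b),a.shape[1]:]=b
print(a.shape,b.shape);cv2.imwrite('pics/crop0.png',c)
for n in('top','side'):
  for r in manip.regions_of(n,'cup')[:4]: print(n,r['rect'],r['p'])
E
```

```text
[357.1077 214.8   ] 65 [342.08 180.08] 50
btn [ 0.4861 -0.15    0.0631] [ 0.483  -0.1487  0.072 ] [ 0.4866 -0.1361  0.072 ]
tab [0.5027 0.0248 0.058 ] [0.5075 0.0304 0.058 ]
cup rim top [0.6122 0.2784 0.108 ]
(380, 396, 3) (324, 396, 3)
top [198.7, 245.3, 34.2, 26.3] 0.86
top [171.8, 203.1, 38.6, 28.7] 0.84
top [218.4, 200.0, 34.5, 28.6] 0.64
top [322.9, 191.8, 102.4, 97.4] 0.56
side [271.6, 310.9, 37.7, 56.6] 0.76
side [286.0, 267.2, 32.0, 48.3] 0.73
side [336.6, 293.9, 37.5, 53.4] 0.57
```

View pics/crop0.png

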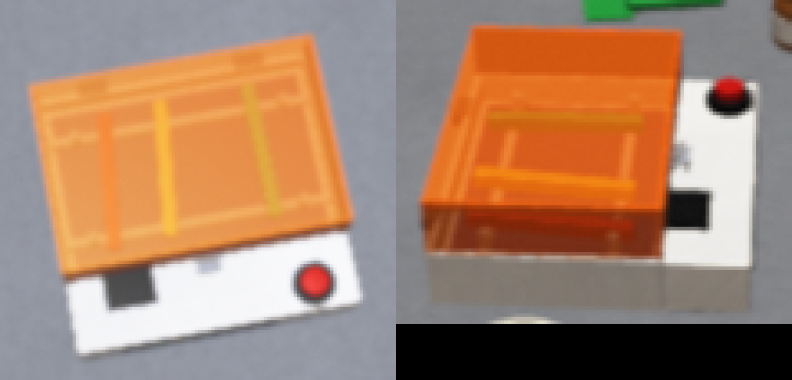

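The crops show three bars under the hood (red, yellow and green), with the tab front left of the hood and the button front right. I'll fit the station pose to the hood corners, button and tab.

```bash
cat > fit.py <<'E'
from h import *
from scipy.optimize import least_squares
np.set_printoptions(precision=4,suppress=True)
T=lambda u,v:(u/3.3+262-.35,v/3.3+130-.35)
S=lambda u,v:((u-396)/3.6+250-.35,v/3.6+155-.35)
obs=[('top',T(32,86),(.13,.14,.1)),('top',T(312,36),(.13,-.14,.1)),('top',T(315,281),(-.105,-.097,.072)),('top',T(130,287),(-.078,.08,.062)),
('side',S(422,203),(.13,.14,.1)),('side',S(665,208),(-.06,.14,.1)),('side',S(683,32),(-.06,-.14,.1)),('side',S(474,28),(.13,-.14,.1)),('side',S(729,89),(-.105,-.097,.072)),('side',S(750,267),(-.13,.14,.05)),
('side',S(688,210),(-.078,.08,.062))]
def W(p,P):
    c,s=np.cos(p[2]),np.sin(p[2]);return np.array([p[0]+c*P[0]-s*P[1],p[1]+s*P[0]+c*P[1],P[2]])
def f(p): return np.concatenate([np.array(proj(n,W(p,P)))-uv for n,uv,P in obs])
r=least_squares(f,[.6,-.03,.15],loss='soft_l1')
if __name__=='__main__':
    print(r.x);print(f(r.x).reshape(-1,2))
    for n in('top','side'):
        i=[k for k,o in enumerate(obs) if o[0]==n]
        g=lambda p:np.concatenate([np.array(proj(o[0],W(p,o[2])))-o[1] for o in obs if o[0]==n]);print(n,least_squares(g,r.x).x)
    print('btn',W(r.x,(-.105,-.097,.072)),'tab',W(r.x,(-.078,.08,.058)))
    print(manip.state()['tool_pos'],pose()[1])
E
python3 fit.py
```

```text
[ 0.6  -0.03  0.15]
[[ -9.947    0.8894]
 [-11.3955  -7.4591]
 [ -3.6045  -8.2015]
 [ -3.2439  -1.8197]
 [ -1.7722   5.6611]
 [ -0.9722   2.5722]
 [ -9.1722   1.2611]
 [ -9.8167   3.7722]
 [ -7.45    -0.5722]
 [  0.1167  -0.1167]
 [ -1.8611   0.5167]]
top [ 0.6  -0.03  0.15]
side [ 0.6  -0.03  0.15]
btn [ 0.5107 -0.1416  0.072 ] tab [0.5109 0.0374 0.058 ]
[0.208  0.5092 0.2187] [[-0.9258  0.3781  0.    ]
 [ 0.3781  0.9258  0.    ]
 [-0.      0.     -1.    ]]
```

Rounding in `proj` stalled the optimiser, so I'll remove it.

```bash
sed -i "s/return \[round(float(\(.*\)),1),round(float(\(.*\)),1)\]/return [\1,\2]/" h.py; grep -n "def proj" -A1 h.py; python3 fit.py
```

```text
21:def proj(n,P,p=None):
22-    c,f,A,o=cam(n,p); q=A.T@(np.array(P)-o); return [c['cx']+f*q[0]/q[2],c['cy']+f*q[1]/q[2]]
[ 0.5856 -0.0468  0.0444]
[[-1.0529 -0.7728]
 [-0.2727 -0.7402]
 [-0.2177 -0.6035]
 [-0.5477 -0.073 ]
 [-0.0273 -0.3024]
 [-0.4405  0.7082]
 [ 0.3408 -0.0692]
 [ 0.5482 -0.6786]
 [ 0.762  -1.2494]
 [ 0.5466 -0.4702]
 [ 0.7089 -0.8664]]
top [ 0.5836 -0.0481  0.0424]
side [ 0.5864 -0.0446  0.0483]
btn [ 0.485  -0.1483  0.072 ] tab [0.5041 0.0297 0.058 ]
[0.208  0.5092 0.2187] [[-0.9258  0.3781  0.    ]
 [ 0.3781  0.9258  0.    ]
 [-0.      0.     -1.    ]]
```

```bash
python3 -m creep '[[[-0.042,-0.042,0,0,0],[-0.084,-0.084,0,0,0],[-0.126,-0.126,0,0,0],[-0.168,-0.168,0,0,0],[-0.21,-0.21,0,0,0]]]' 20
python3 -m creep '[[[-0.042,-0.042,0,0,0],[-0.084,-0.084,0,0,0],[-0.126,-0.126,0,0,0],[-0.168,-0.168,0,0,0],[-0.21,-0.21,0,0,0]]]'
python3 -m creep '[[[-0.03,-0.03,0,-8,0],[-0.06,-0.06,0,-16,0],[-0.085,-0.084,0,-24.7,0],[-0.085,-0.084,0,-24.7,0],[-0.085,-0.084,0,-24.7,0]]]'
cat > b.py <<'E'
from h import *
np.set_printoptions(precision=4,suppress=True)
p=pose();im=snap('wrist','w1.png')
print(p); 
import fit
P=lambda x,y,z:fit.W(fit.r.x,(x,y,z))
for a in [(-.105,-.097,.072),(-.078,.08,.062),(-.13,-.14,.05),(-.06,-.14,.1)]: print(a,proj('wrist',P(*a),p))
h=cv2.cvtColor(im,cv2.COLOR_RGB2HSV);m=(((h[...,0]<4)|(h[...,0]>172))&(h[...,1]>150)).astype(np.uint8)
n,_,st,ce=cv2.connectedComponentsWithStats(m)
for i in range(1,n):
    if st[i,4]>200: print(st[i],ce[i],onz('wrist',ce[i],.072,p))
E
python3 b.py
```

```text
time: 1.48
tool_pos: [0.3235, 0.2338, 0.219]
ee_rot: [0.001, 0.192, 0.981, 0.0]
ft_force: [1.2, 0.2, 0.1]
opening: 0.0475
gripper_force: 0.0
time: 2.1
tool_pos: [0.4385, -0.0405, 0.219]
ee_rot: [0.001, 0.193, 0.981, 0.0]
ft_force: [1.1, -0.4, 0.1]
opening: 0.0012
gripper_force: 0.0
time: 2.72
tool_pos: [0.4845, -0.1478, 0.2184]
ee_rot: [-0.0, -0.021, 1.0, 0.0]
ft_force: [0.6, 1.4, -0.1]
opening: 0.0005
gripper_force: 0.0
(array([ 0.4845, -0.1478,  0.2184]), array([[-0.9991, -0.0414, -0.0007],
       [-0.0414,  0.9991,  0.0008],
       [ 0.0007,  0.0008, -1.    ]]))
(-0.105, -0.097, 0.072) [np.float64(315.0132758957319), np.float64(186.4813564335512)]
(-0.078, 0.08, 0.062) [np.float64(499.2854796532509), np.float64(210.57610233793264)]
(-0.13, -0.14, 0.05) [np.float64(269.87485347474546), np.float64(155.779922337362)]
(-0.06, -0.14, 0.1) [np.float64(265.8249002999388), np.float64(244.515246492173)]
[300 170  30  30 704] [314.8565 184.7614] [ 0.4834 -0.1485  0.072 ]
```

```bash
python3 -m creep '[[[0,0,0.05,0,0],[0,0,0.1,0,0],[0,0,0.13,0,0],[0,0,0.138,0,0],[0,0,0.138,0,0]]]'
python3 -m creep '[[[0,0,0.005,0,0],[0,0,0.008,0,0],[0,0,0.01,0,0],[0,0,0.012,0,0],[0,0,0.013,0,0]]]'
python3 - <<'E'
from h import *
s=snap('side','s1.png')
E
```

```text
time: 3.4
tool_pos: [0.4851, -0.1479, 0.0813]
ee_rot: [0.0, -0.022, 1.0, -0.0]
ft_force: [-0.0, -0.4, 0.5]
opening: 0.0007
gripper_force: 0.0
time: 4.03
tool_pos: [0.4853, -0.1486, 0.0679]
ee_rot: [0.0, -0.022, 1.0, -0.0]
ft_force: [1.1, 0.5, 3.7]
opening: 0.0003
gripper_force: 1.5
```

View pics/s1.png

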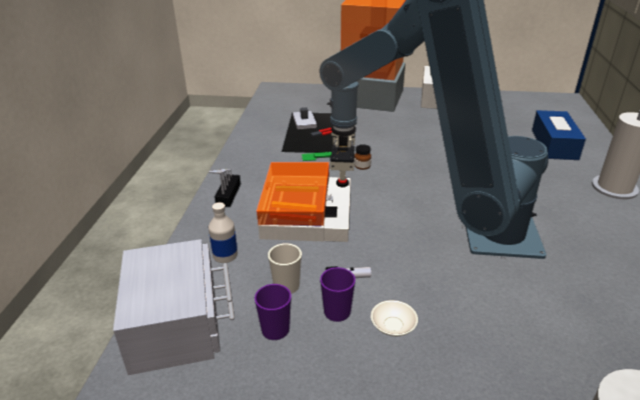

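The hood is still shut in the side view (260-330, 165-230), and 3.7 N shows contact on the button. I'll press a little deeper.

```bash
python3 -m creep '[[[0,0,0.002,0,0],[0,0,0.003,0,0],[0,0,0.003,0,0],[0,0,0.003,0,0],[0,0,0.003,0,0]]]'
python3 -m creep '[[[0,0,-0.03,0,0],[0,0,-0.06,0,0],[0,0,-0.06,0,0]]]'
python3 - <<'E'
from h import *
s=snap('side','s2.png')
E
```

```text
time: 4.7
tool_pos: [0.4867, -0.1496, 0.0664]
ee_rot: [0.002, -0.022, 1.0, -0.001]
ft_force: [0.8, -0.9, 6.9]
opening: 0.0008
gripper_force: 3.4
time: 5.08
tool_pos: [0.4859, -0.149, 0.1261]
ee_rot: [0.001, -0.022, 1.0, -0.001]
ft_force: [-0.4, 0.0, -0.6]
opening: 0.0004
gripper_force: 0.0
```

View pics/s2.png

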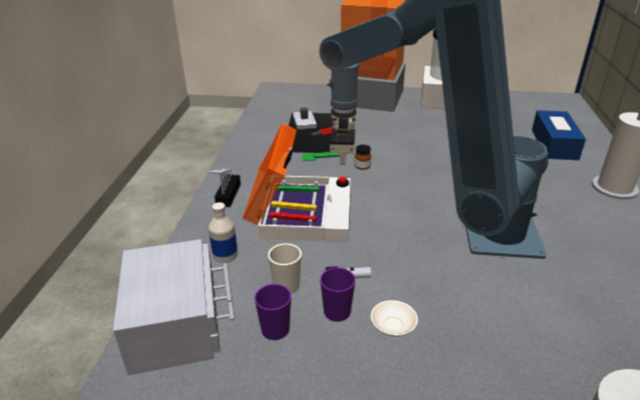

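The hood popped up and stands tilted (250-290, 130-215). Red, yellow and green bars are exposed at about (292,216), (295,206) and (298,187), so there is no blue bar. Next I'll locate the tab and measure the hood angle.

```bash
python3 - <<'E'
from h import *
import fit
np.set_printoptions(precision=4,suppress=True)
q=fit.r.x
t=snap('top','t2.png')
o=[]
for n in('top','side'):
    r=manip.pinpoint(n,'hood_tab'); print(n,[(np.round(k['centre'],1),round(k['p'],2)) for k in r[:3]])
for th in (.9,1.0,1.1,1.2,1.3,1.4):
    g=lambda a,y,b:fit.W(q,(.13+a*np.cos(th)+b*np.sin(th),y,.05-a*np.sin(th)+b*np.cos(th)))
    print(th,g(-.208,.08,.008),[np.round(proj(n,g(*P)),1) for n in('top','side') for P in((-.208,.08,.008),(-.19,.14,.05),(-.19,-.14,.05),(-.19,.14,0))])
a=cv2.resize(t[120:250,250:390,::-1],None,fx=2.8,fy=2.8,interpolation=3);b=cv2.resize(manip.read_camera('side')[115:245,230:370,::-1],None,fx=2.8,fy=2.8,interpolation=3)
cv2.imwrite('pics/c2.png',np.hstack([a,b]))
E
```

```text
top [(array([290.3, 166.3]), 0.56)]
side [(array([341.6, 174.8]), 0.75), (array([288.8, 159.6]), 0.74), (array([223.5, 254.3]), 0.43)]
0.9 [0.589  0.0335 0.2179] [array([293.4, 178. ]), array([269.8, 165.9]), array([365.9, 148.8]), array([273.1, 181.8]), array([301.2, 165.2]), array([282.4, 172.1]), array([294.4, 126.4]), array([297.3, 182.4])]
1.0 [0.6063 0.0342 0.2293] [array([292.2, 171.1]), array([268.5, 159.1]), array([364.9, 142. ]), array([271.9, 175.7]), array([294.8, 161.5]), array([275.4, 169.6]), array([288.5, 124.2]), array([291.4, 178.7])]
1.1 [0.6248 0.0351 0.239 ] [array([290.9, 163.9]), array([267.3, 152.2]), array([363.7, 135.2]), array([270.6, 169.4]), array([288.1, 158.2]), array([268.3, 167.7]), array([282.4, 122.5]), array([285.2, 175.5])]
1.2 [0.644  0.0359 0.2468] [array([289.5, 156.7]), array([266.1, 145.5]), array([362.5, 128.6]), array([269.4, 162.9]), array([281. , 155.6]), array([261. , 166.5]), array([276.2, 121.4]), array([278.7, 172.8])]
1.3 [0.664  0.0368 0.2526] [array([288.2, 149.4]), array([264.9, 138.9]), array([361.1, 122.1]), array([268.1, 156.3]), array([273.7, 153.5]), array([253.7, 165.8]), array([269.9, 120.9]), array([271.9, 170.7])]
1.4 [0.6844 0.0377 0.2563] [array([286.9, 142.1]), array([263.9, 132.7]), array([359.7, 116. ]), array([267. , 149.7]), array([266.3, 152.1]), array([246.4, 165.9]), array([263.7, 121. ]), array([264.9, 169.2])]
```

View pics/c2.png

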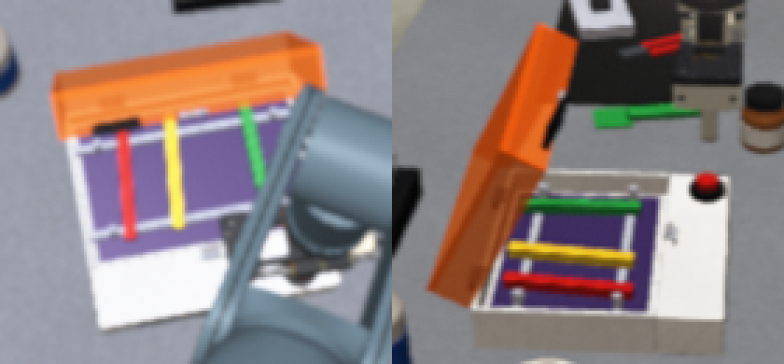

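The tab agrees with hood angle ≈1.08 rad in both views: top (290,166), side (289,160). The bars lie clear of each other. I'll move over the tab and grip it across its 50 mm width so it can pivot between the pads.

```bash
python3 -m creep '[[[0,0,-0.06,0,0.08],[0,0,-0.12,0,0.08],[0,0,-0.175,0,0.08],[-0.03,0.04,-0.175,0,0.08],[-0.06,0.08,-0.175,0,0.08]]]' 8
python3 -m creep '[[[-0.03,0.04,0,0,0.08],[-0.06,0.08,0,0,0.08],[-0.0785,0.0985,0,0,0.08],[-0.0785,0.0985,0,0,0.08],[-0.0785,0.0985,0,0,0.08]]]'
python3 - <<'E'
from h import *
import fit
p=pose();snap('wrist','w2.png');print(p[0])
th=1.08
g=lambda a,y,b:fit.W(fit.r.x,(.13+a*np.cos(th)+b*np.sin(th),y,.05-a*np.sin(th)+b*np.cos(th)))
for a in((-.226,.055,.012),(-.226,.105,.012),(-.208,.08,.008)):print(np.round(proj('wrist',g(*a),p),1))
print(manip.pinpoint('wrist','hood_tab')[:2])
E
```

```text
time: 5.95
tool_pos: [0.542, -0.0655, 0.2996]
ee_rot: [0.0, -0.021, 1.0, -0.0]
ft_force: [-0.0, -1.2, -0.1]
opening: 0.0459
gripper_force: 0.0
time: 6.58
tool_pos: [0.6149, 0.0354, 0.2986]
ee_rot: [-0.001, -0.022, 1.0, -0.0]
ft_force: [0.5, -0.5, -0.2]
opening: 0.08
gripper_force: 0.0
[0.6149 0.0354 0.2986]
[274.8 225.9]
[354.  225.7]
[314.5 223.7]
[{'centre': [316.8, 230.4], 'p': 0.62}]
```

View pics/w2.png

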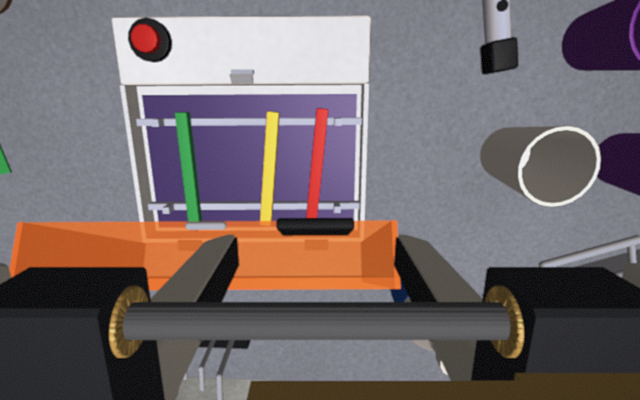

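The wrist view shows the tab at (277-353, 226), centred between the fingertips (235 and 400). The cup rim is at (562,166). I'll descend and grip.

```bash
python3 -m creep '[[[-0.002,0,0.03,0,0.08],[-0.002,0,0.06,0,0.08],[-0.002,0,0.073,0,0.08],[-0.002,0,0.073,0,0.08]]]' 10
python3 -m creep '[[[0,0,0,0,0.06],[0,0,0,0,0.045],[0,0,0,0,0.045],[0,0,0,0,0.045],[0,0,0,0,0.045]]]' 10
python3 - <<'E'
import numpy as np
for r in (.216,):
  f=lambda t:np.array([-r*np.cos(t)+.008*np.sin(t),r*np.sin(t)+.008*np.cos(t)])
  for t in (1.15,1.2,1.25,1.3,1.35,1.4,1.42):print(t,np.round((f(t)-f(1.08))*1000,1))
E
```

```text
time: 7.18
tool_pos: [0.617, 0.0354, 0.2263]
ee_rot: [-0.001, -0.021, 1.0, 0.0]
ft_force: [0.6, 0.4, 0.8]
opening: 0.0799
gripper_force: 0.0
time: 7.8
tool_pos: [0.6179, 0.0349, 0.2273]
ee_rot: [0.0, -0.021, 1.0, -0.001]
ft_force: [-0.5, -6.2, 2.1]
opening: 0.05
gripper_force: 10.0
1.15 [13.8  6.2]
1.2 [23.9  9.9]
1.25 [34.2 13.2]
1.3 [44.7 16. ]
1.35 [55.3 18.2]
1.4 [65.9 19.9]
1.42 [70.2 20.5]
```

```bash
python3 -m creep '[[[-0.007,0,-0.003,0,0.045],[-0.014,0,-0.006,0,0.045],[-0.019,0,-0.008,0,0.045],[-0.024,0,-0.01,0,0.045],[-0.029,0,-0.0115,0,0.045]]]'
python3 -m creep '[[[-0.005,0,-0.0015,0,0.045],[-0.01,0,-0.003,0,0.045],[-0.0155,0,-0.0045,0,0.045],[-0.021,0,-0.0058,0,0.045],[-0.026,0,-0.0067,0,0.045]]]'
python3 -m creep '[[[-0.003,0,-0.0005,0,0.045],[-0.006,0,-0.001,0,0.045],[-0.008,0,-0.0013,0,0.045],[-0.009,0,-0.0015,0,0.045],[-0.009,0,-0.0015,0,0.045]]]'
```

```text
time: 8.43
tool_pos: [0.6463, 0.0363, 0.238]
ee_rot: [-0.001, -0.021, 1.0, -0.001]
ft_force: [-0.4, -5.2, 0.2]
opening: 0.0496
gripper_force: 10.0
time: 9.05
tool_pos: [0.6722, 0.0375, 0.2442]
ee_rot: [-0.001, -0.021, 1.0, -0.001]
ft_force: [-0.5, -4.4, -0.9]
opening: 0.0501
gripper_force: 10.0
time: 9.68
tool_pos: [0.6808, 0.038, 0.2456]
ee_rot: [-0.001, -0.021, 1.0, -0.001]
ft_force: [-2.4, -5.4, -0.9]
opening: 0.0501
gripper_force: 10.0
```

Continue until the force rises at the stop.

```bash
python3 -m creep '[[[-0.002,0,0,0,0.045],[-0.004,0,-0.0002,0,0.045],[-0.005,0,-0.0003,0,0.045],[-0.005,0,-0.0003,0,0.045],[-0.005,0,-0.0003,0,0.045]]]'
python3 -m creep '[[[-0.002,0,0,0,0.045],[-0.003,0,0,0,0.045],[-0.003,0,0,0,0.045],[-0.003,0,0,0,0.045],[-0.003,0,0,0,0.045]]]'
```

```text
time: 10.3
tool_pos: [0.6818, 0.038, 0.2456]
ee_rot: [-0.006, -0.021, 1.0, -0.001]
ft_force: [-13.5, -6.6, 2.0]
opening: 0.0498
gripper_force: 10.0
time: 10.92
tool_pos: [0.6845, 0.0381, 0.2455]
ee_rot: [-0.006, -0.021, 1.0, -0.001]
ft_force: [-14.6, -6.0, 2.0]
opening: 0.0497
gripper_force: 10.0
```

```bash
python3 -m creep '[[[0.002,0,0,0,0.045],[0.003,0,0,0,0.045],[0.003,0,0,0,0.045],[0.003,0,0,0,0.045],[0.003,0,0,0,0.045]]]'
python3 -m creep '[[[0,0,0,0,0.055],[0,0,0,0,0.065],[0,0,0,0,0.08],[0,0,0,0,0.08],[0,0,0,0,0.08]]]'
python3 -m creep '[[[0,0,-0.01,0,0.08],[0,0,-0.03,0,0.08],[0,0,-0.06,0,0.08],[0.05,0,-0.08,0,0.08],[0.1,0,-0.08,0,0.08]]]'
python3 -m creep '[[[0.06,0,0,0,0.08],[0.12,0,0,0,0.08],[0.12,0,0,0,0.08]]]'
cat > look.py <<'E'
from h import *
import fit,sys
np.set_printoptions(precision=4,suppress=True)
p=pose();im=snap('wrist',sys.argv[1]); zb=.048
h=cv2.cvtColor(im,cv2.COLOR_RGB2HSV)
print('tcp',p[0])
R={'red':(((h[...,0]<4)|(h[...,0]>174))),'yellow':(h[...,0]>22)&(h[...,0]<34),'green':(h[...,0]>45)&(h[...,0]<80),'blue':(h[...,0]>98)&(h[...,0]<118)}
for k,m in R.items():
    m=(m&(h[...,1]>130)&(h[...,2]>70)).astype(np.uint8);n,l,st,ce=cv2.connectedComponentsWithStats(m)
    for i in range(1,n):
        if st[i,4]<250: continue
        c=cv2.findContours((l==i).astype(np.uint8),0,2)[0]; c=max(c,key=cv2.contourArea)
        W=np.array([onz('wrist',q[0],zb,p)[:2] for q in c])*1000
        r=cv2.minAreaRect(W.astype(np.float32)); b=cv2.boxPoints(r)
        e=b[1]-b[0],b[2]-b[1]; e=max(e,key=lambda v:v@v); a=np.degrees(np.arctan2(e[1],e[0]));a=(a+90)%180-90
        print(k,'centre',np.round(r[0],1),'size',np.round(r[1],1),'ang',round(float(a),1),'px',np.round(ce[i]))
E
python3 look.py w3.png
```

```text
time: 11.55
tool_pos: [0.6845, 0.0381, 0.2455]
ee_rot: [-0.003, -0.021, 1.0, -0.001]
ft_force: [-4.7, -6.0, -0.7]
opening: 0.0502
gripper_force: 10.0
time: 12.18
tool_pos: [0.6865, 0.0392, 0.2467]
ee_rot: [0.0, -0.022, 1.0, 0.0]
ft_force: [0.2, 0.7, 0.1]
opening: 0.0799
gripper_force: 0.0
time: 12.8
tool_pos: [0.5867, 0.0344, 0.3289]
ee_rot: [0.002, -0.022, 1.0, -0.0]
ft_force: [0.5, -0.2, 0.3]
opening: 0.0802
gripper_force: 0.0
time: 13.18
tool_pos: [0.4629, 0.03, 0.328]
ee_rot: [0.0, -0.022, 1.0, -0.0]
ft_force: [0.4, 0.4, 0.7]
opening: 0.0799
gripper_force: 0.0
tcp [0.4629 0.03   0.328 ]
red centre [ 489.2 -156.6] size [29.7 30.3] ang -46.2 px [171. 175.]
red centre [606.1  36.2] size [ 14.3 122.4] ang -2.9 px [316. 262.]
yellow centre [610.3 -20.5] size [ 12.9 118.6] ang -3.3 px [275. 263.]
green centre [ 569.9 -370.4] size [123.1  45.4] ang 13.1 px [ 20. 239.]
```

View pics/w3.png

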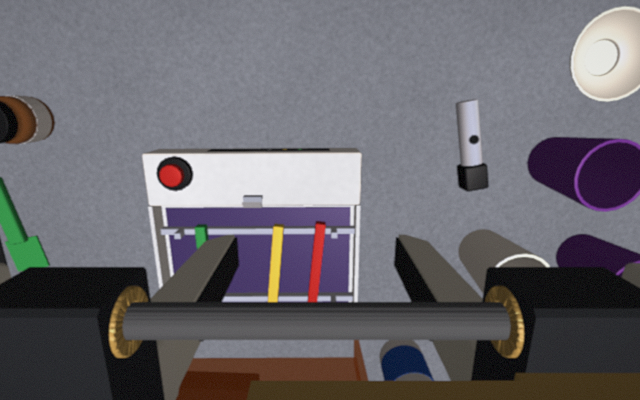

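Now the hood is at its stop. The bars show at columns 201 (green), 277 (yellow) and 319 (red), but the gripper hides their far ends. I'll shift to see the whole chamber.

```bash
python3 -m creep '[[[-0.05,-0.03,0,0,0.08],[-0.107,-0.065,0,0,0.08],[-0.107,-0.065,0,0,0.08],[-0.107,-0.065,0,0,0.08]]]'
cat >> look.py <<'E'
q=fit.r.x;c,s=np.cos(q[2]),np.sin(q[2])
print('console wall line: world x at y=-.1,0,.05:',[float(round(fit.W(q,(-.06,y,0))[0],4)) for y in(-.05,.05,.1)],'hood-limit x(.055):',round(fit.W(q,(.055,.05,0))[0],4))
rr=[(r['centre'],round(r['p'],2)) for r in manip.pinpoint('wrist','cup')[:3]];print('cup px',rr,[onz('wrist',a[0],0,p)[:2] for a in rr])
m=(h[...,2]>200)&(h[...,1]<40)
E
python3 look.py w4.png
```

```text
time: 13.72
tool_pos: [0.5773, -0.031, 0.3259]
ee_rot: [-0.001, -0.021, 1.0, 0.0]
ft_force: [0.0, -0.2, 0.4]
opening: 0.0799
gripper_force: 0.0
tcp [ 0.5773 -0.031   0.3259]
red centre [ 484.  -153.8] size [28.4 30.3] ang -87.6 px [216.  80.]
red centre [616.9  35.1] size [ 14.  138.8] ang -3.2 px [365. 191.]
yellow centre [622.6 -21.6] size [ 13.2 138.2] ang -3.4 px [322. 194.]
green centre [ 575.4 -377.1] size [131.3  45.2] ang 13.1 px [ 41. 155.]
green centre [ 626.6 -118.6] size [136.9  14.4] ang 3.5 px [247. 194.]
console wall line: world x at y=-.1,0,.05: [0.5278, 0.5234, 0.5212] hood-limit x(.055): 0.6383
cup px [([614.0, 76.1], 0.93), ([535.5, 175.8], 0.71), ([523.0, 64.8], 0.66)] [array([0.4543, 0.3597]), array([0.5923, 0.2838]), array([0.4454, 0.2363])]
```

View pics/w4.png

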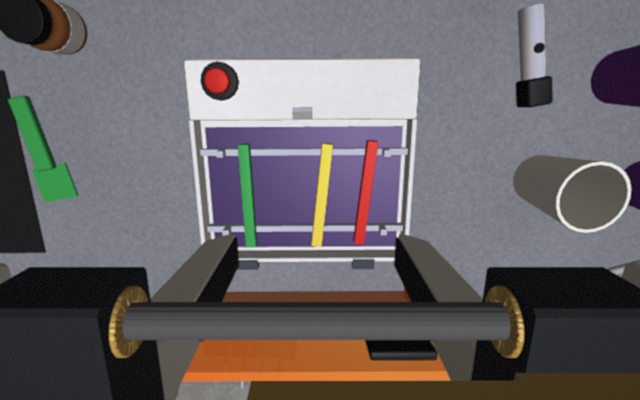

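Whole chamber visible: green (247,195), yellow (322,194), red (365,191), cup rim centred at (592,196). The tool can't tilt, so for each bar I'll do this:
1. Pull it against the console wall.
2. Re-grip it further back.
3. Swing it upright in an arc about its wall end.

Red first.

```bash
cat > go.py <<'E'
from h import *
import sys
def go(x,y,z,a):
    t,M=pose(); d=M.T@(np.array([x,y,z])-t); yaw=np.degrees(np.arctan2(-M[0,1],M[1,1]))
    print('shift',np.round(d,4),'turn',round(-(a-yaw),1))
if __name__=='__main__': go(*map(float,sys.argv[1:5]))
E
python3 go.py .615 .0352 .028 -3.2
```

```text
shift [-0.0415  0.0636  0.2991] turn 5.7
```

```bash
python3 -m creep '[[[-0.0405,0.064,0,5.7,0.036],[-0.0405,0.064,0.06,5.7,0.036],[-0.0405,0.064,0.12,5.7,0.036],[-0.0405,0.064,0.18,5.7,0.036],[-0.0405,0.064,0.23,5.7,0.036]]]'
python3 -m creep '[[[0,0,0.03,0,0.036],[0,0,0.055,0,0.036],[0,0,0.067,0,0.036],[0,0,0.067,0,0.036],[0,0,0.067,0,0.036]]]' 8
python3 -m creep '[[[0,0,0,0,0.025],[0,0,0,0,0.012],[0,0,0,0,0.008],[0,0,0,0,0.008],[0,0,0,0,0.008]]]'
python3 -m creep '[[[0.006,0,0,0,0.008],[0.012,0,0,0,0.008],[0.018,0,0,0,0.008],[0.023,0,0,0,0.008],[0.023,0,0,0,0.008]]]'
```

```text
time: 14.45
tool_pos: [0.613, 0.036, 0.0958]
ee_rot: [0.0, 0.027, 1.0, 0.0]
ft_force: [-0.3, -0.2, -0.7]
opening: 0.0376
gripper_force: 0.0
time: 15.08
tool_pos: [0.615, 0.035, 0.0312]
ee_rot: [0.001, 0.028, 1.0, -0.0]
ft_force: [-0.1, -0.5, 1.0]
opening: 0.0362
gripper_force: 0.0
time: 15.7
tool_pos: [0.6143, 0.0348, 0.0301]
ee_rot: [0.0, 0.028, 1.0, -0.0]
ft_force: [-0.9, 0.6, 4.0]
opening: 0.0141
gripper_force: 8.0
time: 16.32
tool_pos: [0.5901, 0.0363, 0.0295]
ee_rot: [-0.001, 0.028, 1.0, 0.0]
ft_force: [0.3, -0.2, 2.8]
opening: 0.014
gripper_force: 8.0
```

Gripped (opening 14 mm). I'll pull on to the wall until the force shows it.

```bash
python3 -m creep '[[[0.0015,0,0,0,0.008],[0.003,0,0,0,0.008],[0.004,0,0,0,0.008],[0.004,0,0,0,0.008],[0.004,0,0,0,0.008]]]'
python3 -m creep '[[[0.001,0,0,0,0.008],[0.002,0,0,0,0.008],[0.003,0,0,0,0.008],[0.003,0,0,0,0.008],[0.003,0,0,0,0.008]]]'
```

```text
time: 16.95
tool_pos: [0.588, 0.0363, 0.0297]
ee_rot: [0.001, 0.028, 1.0, -0.0]
ft_force: [4.7, 0.5, 0.9]
opening: 0.0144
gripper_force: 8.0
time: 17.58
tool_pos: [0.5879, 0.0363, 0.0305]
ee_rot: [0.004, 0.028, 1.0, -0.0]
ft_force: [10.9, 0.3, -0.6]
opening: 0.0139
gripper_force: 8.0
```

```bash
python3 -m creep '[[[-0.002,0,0,0,0.02],[-0.002,0,0,0,0.03],[-0.02,0,0,0,0.03],[-0.043,0,0,0,0.03],[-0.043,0,0,0,0.03]]]'
python3 -m creep '[[[0,0,0,0,0.02],[0,0,0,0,0.008],[0,0,0,0,0.008],[0,0,0,0,0.008],[0.002,0,0,0,0.008]]]' 8
```

```text
time: 18.2
tool_pos: [0.6271, 0.0341, 0.029]
ee_rot: [-0.001, 0.028, 1.0, 0.0]
ft_force: [-0.6, -0.5, 0.3]
opening: 0.0295
gripper_force: 0.0
time: 18.82
tool_pos: [0.6255, 0.0342, 0.0298]
ee_rot: [0.001, 0.028, 1.0, -0.0]
ft_force: [3.6, -0.8, -1.0]
opening: 0.0135
gripper_force: 8.0
```

```bash
python3 -m creep '[[[0.001,0,-0.009,0,0.008],[0.0015,0,-0.019,0,0.008],[0.003,0,-0.028,0,0.008],[0.005,0,-0.037,0,0.008],[0.005,0,-0.037,0,0.008]]]'
python3 -m creep '[[[0.0035,0,-0.009,0,0.008],[0.007,0,-0.0175,0,0.008],[0.0115,0,-0.026,0,0.008],[0.017,0,-0.034,0,0.008],[0.017,0,-0.034,0,0.008]]]'
python3 - <<'E'
from h import *
s=snap('side','s3.png')
cv2.imwrite('pics/s3c.png',cv2.resize(s[130:250,230:390,::-1],None,fx=4,fy=4,interpolation=3))
E
```

```text
time: 19.45
tool_pos: [0.6199, 0.0346, 0.0676]
ee_rot: [0.0, 0.028, 1.0, -0.0]
ft_force: [0.0, 0.5, 0.8]
opening: 0.0139
gripper_force: 8.0
time: 20.08
tool_pos: [0.6029, 0.0355, 0.1015]
ee_rot: [0.0, 0.028, 1.0, -0.0]
ft_force: [0.3, -0.3, -0.6]
opening: 0.014
gripper_force: 8.0
```

View pics/s3c.png

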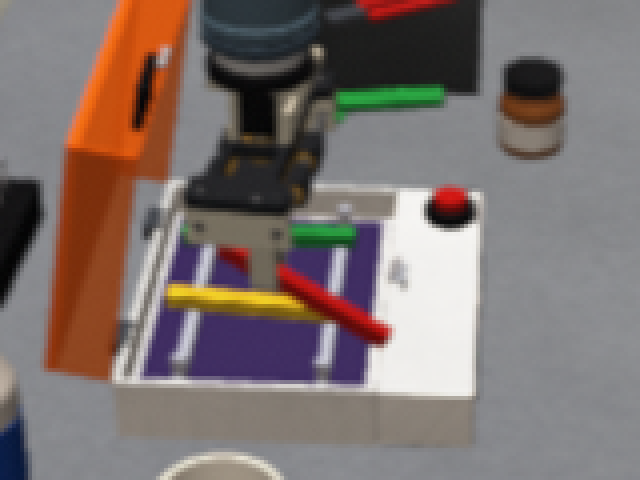

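The red bar has tilted and its free end is at crop (385,335). I'll work out the actual angle and where that end is.

```bash
python3 - <<'E'
from h import *
g=np.array([.6029,.0355,.1125])
for ph in (20,25,30,35,40):
    f=np.radians(ph); d=np.array([-np.cos(f)*.998,.056*np.cos(f),-np.sin(f)])
    e=g+.106*d; s=g-.034*d
    print(ph,np.round(e,3),[np.round((np.array(proj('side',k))-[230,130])*4) for k in (e,s)])
E
```

```text
20 [0.503 0.041 0.076] [array([405., 321.]), array([226., 250.])]
25 [0.507 0.041 0.068] [array([400., 331.]), array([227., 247.])]
30 [0.511 0.041 0.06 ] [array([395., 339.]), array([229., 244.])]
35 [0.516 0.04  0.052] [array([388., 347.]), array([231., 242.])]
40 [0.522 0.04  0.044] [array([380., 355.]), array([233., 239.])]
```

The end slid over the wall top: bar tilt is ≈27° and its end is at z≈0.065. I'll bring it back down behind the wall, press harder there with a lighter grip, and continue the arc.

```bash
python3 -m creep '[[[-0.01,0,0,0,0.008],[-0.02,0,0,0,0.008],[-0.02,0,0.017,0,0.008],[-0.02,0,0.032,0,0.008],[-0.02,0,0.032,0,0.008]]]' 4
python3 -m creep '[[[0.003,0,0,0,0.008],[0.006,0,0,0,0.008],[0.008,0,0,0,0.008],[0.009,0,0,0,0.008],[0.009,0,0,0,0.008]]]' 4
```

```text
time: 20.75
tool_pos: [0.6211, 0.0346, 0.066]
ee_rot: [-0.002, 0.028, 1.0, 0.0]
ft_force: [-0.2, 0.3, -0.5]
opening: 0.0143
gripper_force: 4.0
time: 21.38
tool_pos: [0.6143, 0.0349, 0.069]
ee_rot: [0.0, 0.028, 1.0, -0.0]
ft_force: [-0.3, -0.4, 0.2]
opening: 0.014
gripper_force: 4.0
```

```bash
python3 -m creep '[[[0.002,0,0,0,0.008],[0.004,0,0,0,0.008],[0.004,0,0,0,0.008]]]' 4
python3 -m creep '[[[0.002,0,0,0,0.008],[0.004,0,0,0,0.008],[0.004,0,0,0,0.008]]]' 4
python3 - <<'E'
from h import *
s=snap('side')
cv2.imwrite('pics/s4c.png',cv2.resize(s[130:250,230:390,::-1],None,fx=4,fy=4,interpolation=3))
E
```

```text
time: 21.75
tool_pos: [0.6126, 0.0349, 0.0701]
ee_rot: [0.003, 0.028, 1.0, -0.0]
ft_force: [5.2, 0.6, 1.6]
opening: 0.0141
gripper_force: 4.0
time: 22.12
tool_pos: [0.6088, 0.0351, 0.0702]
ee_rot: [0.003, 0.028, 1.0, -0.0]
ft_force: [6.4, -0.0, 2.3]
opening: 0.0141
gripper_force: 4.0
```

View pics/s4c.png

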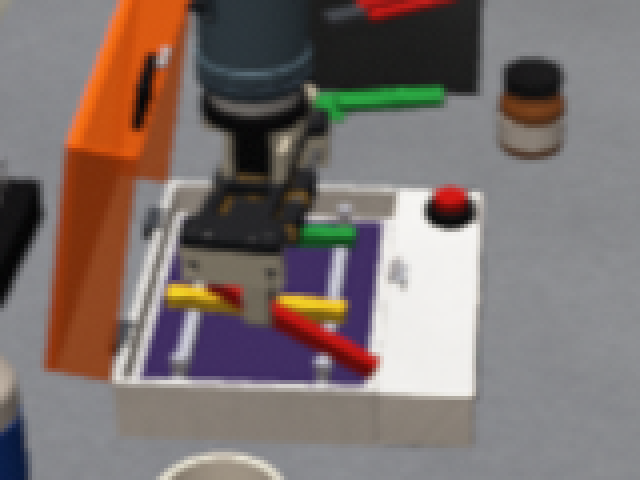

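The bar is pinned behind the wall (end at crop (375,365)) at about 30° with 6 N on it. I'll continue the arc in small steps, watching the force.

```bash
python3 -m creep '[[[0.005,0,-0.0075,0,0.008],[0.01,0,-0.014,0,0.008],[0.015,0,-0.02,0,0.008],[0.021,0,-0.026,0,0.008],[0.021,0,-0.026,0,0.008]]]' 4
python3 -m creep '[[[0.007,0,-0.006,0,0.008],[0.014,0,-0.011,0,0.008],[0.022,0,-0.015,0,0.008],[0.029,0,-0.019,0,0.008],[0.029,0,-0.019,0,0.008]]]' 4
cat > tilt.py <<'E'
# estimate bar tilt: mask of colour in side view, principal axis matched by projection
from h import *
import sys
from scipy.optimize import least_squares
col=sys.argv[1];oz=float(sys.argv[2]) if len(sys.argv)>2 else .011
im=manip.read_camera('side');h=cv2.cvtColor(im,cv2.COLOR_RGB2HSV)
H=h[...,0];m={'red':(H<6)|(H>174),'yellow':(H>22)&(H<34),'green':(H>45)&(H<80)}[col]&(h[...,1]>120)&(h[...,2]>60)
t,M=pose();g=t+np.array([0,0,oz]);u=np.array(proj('side',g));Y,X=np.indices(m.shape)
m&=(np.hypot(X-u[0],Y-u[1])<70)
if col=='red': m&=~((abs(X-342)<12)&(abs(Y-180)<10))
n,l,st,ce=cv2.connectedComponentsWithStats(m.astype(np.uint8))
k=[i for i in range(1,n) if st[i,4]>12]
for i in k: print('blob',st[i],ce[i])
for f in range(20,111,10):
    a=np.radians(f);d=M[:,0]*np.cos(a)+np.array([0,0,-np.sin(a)])
    print(f,'end',np.round(proj('side',g+.1*d)),'top',np.round(proj('side',g-.035*d)),np.round(g+.1*d,3))
E
python3 tilt.py red
```

```text
time: 22.8
tool_pos: [0.5837, 0.0367, 0.0947]
ee_rot: [-0.001, 0.028, 1.0, 0.0]
ft_force: [0.7, -0.9, 0.1]
opening: 0.014
gripper_force: 4.0
time: 23.42
tool_pos: [0.5557, 0.0382, 0.1141]
ee_rot: [0.0, 0.028, 1.0, -0.0]
ft_force: [-0.0, 0.2, -0.2]
opening: 0.0143
gripper_force: 4.0
blob [326 127  15   8  69] [331.56521739 130.31884058]
blob [311 201  13  21  96] [317.47916667 210.69791667]
20 end [346. 208.] top [302. 190.] [0.462 0.043 0.091]
30 end [343. 212.] top [303. 189.] [0.469 0.043 0.075]
40 end [339. 216.] top [304. 187.] [0.479 0.042 0.061]
50 end [335. 219.] top [305. 186.] [0.492 0.042 0.048]
60 end [330. 221.] top [307. 185.] [0.506 0.041 0.038]
70 end [325. 222.] top [309. 185.] [0.522 0.04  0.031]
80 end [320. 223.] top [311. 184.] [0.539 0.039 0.026]
90 end [314. 223.] top [313. 184.] [0.556 0.038 0.025]
100 end [308. 222.] top [315. 185.] [0.573 0.037 0.026]
110 end [302. 220.] top [317. 185.] [0.59  0.036 0.031]
```

Now at ≈70° with the end still at the wall. I'll finish the swing.

```bash
python3 -m creep '[[[0.009,0,-0.003,0,0.008],[0.018,0,-0.005,0,0.008],[0.027,0,-0.007,0,0.008],[0.034,0,-0.008,0,0.008],[0.034,0,-0.008,0,0.008]]]' 4
python3 tilt.py red
```

```text
time: 24.1
tool_pos: [0.5215, 0.0402, 0.1218]
ee_rot: [-0.0, 0.028, 1.0, 0.0]
ft_force: [0.8, 0.7, 0.0]
opening: 0.0139
gripper_force: 4.0
blob [339 125   6   6  25] [341.12 128.12]
blob [319 190   5  32  87] [320.96551724 208.44827586]
20 end [357. 206.] top [314. 189.] [0.428 0.045 0.099]
30 end [355. 211.] top [314. 187.] [0.435 0.045 0.083]
40 end [351. 214.] top [316. 186.] [0.445 0.044 0.068]
50 end [347. 218.] top [317. 185.] [0.458 0.044 0.056]
60 end [342. 220.] top [319. 184.] [0.472 0.043 0.046]
70 end [337. 221.] top [321. 183.] [0.488 0.042 0.039]
80 end [331. 222.] top [323. 183.] [0.504 0.041 0.034]
90 end [325. 222.] top [325. 183.] [0.522 0.04  0.033]
100 end [319. 221.] top [327. 183.] [0.539 0.039 0.034]
110 end [314. 219.] top [329. 184.] [0.556 0.038 0.039]
```

```bash
python3 -m creep '[[[0,0,-0.05,0,0.008],[0,0,-0.1,0,0.008],[0,0,-0.13,0,0.008],[0,0,-0.13,0,0.008]]]' 6
cat > cup.py <<'E'
from h import *
np.set_printoptions(precision=4,suppress=True)
P0=(np.array([.5773,-.031,.3259]),R.from_quat([-.021,1,0,-.001]).as_matrix())
print('w4 rim',onz('wrist',(592.5,196),.108,P0))
for n in('top','side'):
    manip.read_camera(n)
    for r in manip.pinpoint(n,'cup')[:4]: print(n,np.round(r['centre'],1),round(r['p'],2),onz(n,r['centre'],0))
    for r in manip.regions_of(n,'cup')[:4]:
        c=r['rect'];print(n,'reg',np.round(c,1),round(r['p'],2))
E
python3 cup.py
```

```text
time: 24.65
tool_pos: [0.5238, 0.0399, 0.2541]
ee_rot: [0.003, 0.028, 1.0, -0.0]
ft_force: [-0.1, 0.4, -0.6]
opening: 0.0143
gripper_force: 6.0
w4 rim [0.593 0.283 0.108]
top [202.5 250.7] 0.84 [0.4472 0.3645 0.    ]
top [223.8 204. ] 0.69 [0.5941 0.2808 0.    ]
top [177.3 208.8] 0.68 [0.5993 0.4375 0.    ]
top reg [219.4 200.4  31.7  29.1] 0.87
top reg [197.7 244.8  37.   25.7] 0.8
top reg [171.9 205.1  37.6  30.7] 0.57
top reg [326.4 132.4  69.8  30.4] 0.27
side [278.6 330.2] 0.96 [0.5888 0.4369 0.    ]
side reg [273.  313.1  39.4  56.7] 0.95
side reg [339.6 294.6  35.8  53.5] 0.93
side reg [284.4 268.7  34.9  49.8] 0.81
```

```bash
python3 go.py .587 .300 .118 -3.2
```

```text
shift [-0.0513  0.2631  0.1319] turn -0.0
```

```bash
python3 -m creep '[[[-0.01,0.05,0,0,0.008],[-0.02,0.105,0,0,0.008],[-0.03,0.16,0,0,0.008],[-0.042,0.215,0,0,0.008],[-0.05,0.255,0,0,0.008]]]'
python3 -m creep '[[[0,0.008,0,0,0.008],[0,0.008,0,0,0.008],[0,0.008,0,0,0.008],[0,0.008,0,0,0.008]]]'
python3 tilt.py red .011
```

```text
time: 25.58
tool_pos: [0.5863, 0.2942, 0.2501]
ee_rot: [-0.001, 0.027, 1.0, -0.0]
ft_force: [0.7, -0.8, -0.1]
opening: 0.0141
gripper_force: 6.0
time: 26.08
tool_pos: [0.587, 0.2985, 0.252]
ee_rot: [0.0, 0.029, 1.0, -0.0]
ft_force: [0.2, -0.9, -0.2]
opening: 0.0139
gripper_force: 6.0
blob [276 206   8  34 158] [280.0443038  225.05063291]
20 end [325. 222.] top [270. 200.] [0.493 0.304 0.229]
30 end [322. 227.] top [271. 198.] [0.501 0.304 0.213]
40 end [317. 231.] top [273. 196.] [0.511 0.303 0.199]
50 end [312. 235.] top [274. 195.] [0.523 0.302 0.186]
60 end [307. 237.] top [276. 194.] [0.537 0.302 0.176]
70 end [300. 239.] top [279. 193.] [0.553 0.301 0.169]
80 end [293. 240.] top [281. 193.] [0.57  0.3   0.165]
90 end [286. 240.] top [284. 193.] [0.587 0.299 0.163]
100 end [279. 239.] top [286. 193.] [0.604 0.298 0.165]
110 end [272. 236.] top [289. 194.] [0.621 0.297 0.169]
```

```bash
python3 -m creep '[[[0.005,-0.003,0.04,0,0.008],[0.005,-0.003,0.08,0,0.008],[0.005,-0.003,0.11,0,0.008],[0.005,-0.003,0.125,0,0.008],[0.005,-0.003,0.132,0,0.008]]]'
python3 -m creep '[[[0,0,0,0,0.008],[0,0,0,0,0.008],[0,0,0,0,0.008]]]'
python3 -m creep '[[[0,0,0,0,0.02],[0,0,0,0,0.03],[0,0,0,0,0.034],[0,0,0,0,0.034],[0,0,0,0,0.034]]]'
python3 -m creep '[[[0,0,-0.04,0,0.034],[0,0,-0.09,0,0.034],[0,0,-0.15,0,0.034],[0,0,-0.2,0,0.034],[0,0,-0.2,0,0.034]]]'
```

```text
time: 26.75
tool_pos: [0.5819, 0.2968, 0.1195]
ee_rot: [-0.0, 0.028, 1.0, -0.0]
ft_force: [0.5, 0.0, -0.1]
opening: 0.0139
gripper_force: 6.0
time: 27.12
tool_pos: [0.5823, 0.2973, 0.1207]
ee_rot: [0.001, 0.028, 1.0, 0.0]
ft_force: [-0.2, 0.2, -0.6]
opening: 0.014
gripper_force: 6.0
time: 27.75
tool_pos: [0.5817, 0.2971, 0.1196]
ee_rot: [-0.0, 0.028, 1.0, -0.0]
ft_force: [-0.1, 0.5, 0.3]
opening: 0.0342
gripper_force: 0.0
time: 28.38
tool_pos: [0.5835, 0.2978, 0.3255]
ee_rot: [0.005, 0.028, 1.0, 0.002]
ft_force: [0.2, -0.6, -0.3]
opening: 0.0339
gripper_force: 0.0
```

```bash
python3 -m creep '[[[0.005,-0.06,0,0,0.08],[0.007,-0.12,0,0,0.08],[0.01,-0.18,0,0,0.08],[0.012,-0.24,0,0,0.08],[0.015,-0.295,0,0,0.08]]]'
python3 -m creep '[[[0.008,-0.034,0,0,0.08],[0.008,-0.034,0,0,0.08],[0.008,-0.034,0,0,0.08]]]'
python3 look.py w5.png; python3 - <<'E'
from h import *
for n in('top','side'):
    im=snap(n,n+'5.png');h=cv2.cvtColor(im,cv2.COLOR_RGB2HSV);H=h[...,0]
    m=((H<6)|(H>174))&(h[...,1]>120)&(h[...,2]>60)
    k,l,st,ce=cv2.connectedComponentsWithStats(m.astype(np.uint8))
    print(n,[(list(st[i]),np.round(ce[i])) for i in range(1,k) if st[i,4]>20])
E
```

```text
time: 29.0
tool_pos: [0.5493, 0.0015, 0.3184]
ee_rot: [-0.001, 0.028, 1.0, 0.0]
ft_force: [0.6, -0.6, 0.5]
opening: 0.0777
gripper_force: 0.0
time: 29.38
tool_pos: [0.5401, -0.0295, 0.3189]
ee_rot: [-0.0, 0.028, 1.0, 0.0]
ft_force: [0.0, 0.6, 1.1]
opening: 0.08
gripper_force: 0.0
tcp [ 0.5401 -0.0295  0.3189]
red centre [ 485.2 -154.5] size [30.6 28.6] ang 86.7 px [211. 124.]
yellow centre [622.6 -21.6] size [ 13.4 137.9] ang -3.4 px [325. 221.]
green centre [ 572.1 -375.3] size [130.4  45. ] ang 12.6 px [ 50. 208.]
green centre [ 608.9 -139.1] size [139.6  15. ] ang 2.7 px [235. 215.]
console wall line: world x at y=-.1,0,.05: [0.5278, 0.5234, 0.5212] hood-limit x(.055): 0.6383
cup px [([611.9, 75.8], 0.97), ([541.1, 182.6], 0.57), ([586.3, 194.6], 0.46)] [array([0.4561, 0.3632]), array([0.5949, 0.287 ]), array([0.6164, 0.3535])]
top [([np.int32(475), np.int32(161), np.int32(30), np.int32(30), np.int32(410)], array([490., 176.])), ([np.int32(206), np.int32(193), np.int32(13), np.int32(12), np.int32(65)], array([211., 198.])), ([np.int32(353), np.int32(211), np.int32(9), np.int32(9), np.int32(69)], array([357., 215.]))]
side [([np.int32(320), np.int32(125), np.int32(25), np.int32(11), np.int32(159)], array([332., 130.])), ([np.int32(338), np.int32(177), np.int32(9), np.int32(6), np.int32(45)], array([342., 179.])), ([np.int32(281), np.int32(244), np.int32(7), np.int32(19), np.int32(108)], array([284., 253.]))]
```

The red bar is in the cup. Green was knocked to (0.609,-0.139), apparently still on the ribs. Yellow next, and I'll check the red bar's top by projection.

```bash
python3 go.py .620 -.0214 .028 -3.4; python3 - <<'E'
from h import *
for P in((.593,.282,.108),(.56,.29,.14),(.57,.3,.14),(.58,.29,.14),(.593,.282,.145)): print(P,[np.round(proj(n,P)) for n in('top','side')])
E
```

```text
shift [-0.0791  0.0117  0.2914] turn 0.3
(0.593, 0.282, 0.108) [array([216., 197.]), array([286., 253.])]
(0.56, 0.29, 0.14) [array([212., 206.]), array([298., 246.])]
(0.57, 0.3, 0.14) [array([208., 203.]), array([294., 248.])]
(0.58, 0.29, 0.14) [array([211., 199.]), array([290., 245.])]
(0.593, 0.282, 0.145) [array([213., 194.]), array([285., 241.])]
```

```bash
python3 -m creep '[[[-0.04,0.006,0,0.3,0.036],[-0.079,0.0117,0.03,0.3,0.036],[-0.079,0.0117,0.09,0.3,0.036],[-0.079,0.0117,0.15,0.3,0.036],[-0.079,0.0117,0.21,0.3,0.036]]]' 8
python3 -m creep '[[[0,0,0.04,0,0.036],[0,0,0.07,0,0.036],[0,0,0.081,0,0.036],[0,0,0.081,0,0.036],[0,0,0.081,0,0.036]]]' 8
python3 -m creep '[[[0,0,0,0,0.025],[0,0,0,0,0.012],[0,0,0,0,0.008],[0,0,0,0,0.008],[0,0,0,0,0.008]]]' 8
python3 -m creep '[[[0.006,0,0,0,0.008],[0.013,0,0,0,0.008],[0.019,0,0,0,0.008],[0.025,0,0,0,0.008],[0.025,0,0,0,0.008]]]' 8
```

```text
time: 30.2
tool_pos: [0.62, -0.0216, 0.1078]
ee_rot: [0.0, 0.03, 1.0, -0.0]
ft_force: [0.6, 0.3, -0.1]
opening: 0.0374
gripper_force: 0.0
time: 30.82
tool_pos: [0.6211, -0.0228, 0.0302]
ee_rot: [0.001, 0.03, 1.0, -0.0]
ft_force: [0.6, 0.7, -0.6]
opening: 0.0358
gripper_force: 0.0
time: 31.45
tool_pos: [0.6202, -0.0229, 0.0292]
ee_rot: [0.0, 0.031, 1.0, -0.0]
ft_force: [-0.3, -0.2, 6.0]
opening: 0.0138
gripper_force: 8.0
time: 32.08
tool_pos: [0.5941, -0.0212, 0.0287]
ee_rot: [-0.0, 0.031, 1.0, -0.0]
ft_force: [1.4, -0.3, 3.4]
opening: 0.0143
gripper_force: 8.0
```

```bash
python3 -m creep '[[[0.0015,0,0,0,0.008],[0.003,0,0,0,0.008],[0.004,0,0,0,0.008],[0.004,0,0,0,0.008]]]' 8
python3 -m creep '[[[0.001,0,0,0,0.008],[0.002,0,0,0,0.008],[0.002,0,0,0,0.008]]]' 8
```

```text
time: 32.58
tool_pos: [0.5907, -0.021, 0.0286]
ee_rot: [-0.0, 0.031, 1.0, 0.0]
ft_force: [3.1, 0.7, 3.4]
opening: 0.0139
gripper_force: 8.0
time: 32.95
tool_pos: [0.5904, -0.021, 0.0289]
ee_rot: [0.002, 0.031, 1.0, -0.0]
ft_force: [7.0, 0.2, -0.1]
opening: 0.0139
gripper_force: 8.0
```

```bash
python3 -m creep '[[[-0.002,0,0,0,0.02],[-0.002,0,0,0,0.03],[-0.02,0,0,0,0.03],[-0.041,0,0,0,0.03],[-0.041,0,0,0,0.03]]]' 4
python3 -m creep '[[[0,0,0,0,0.02],[0,0,0,0,0.008],[0,0,0,0,0.008],[0.002,0,0,0,0.008],[0.004,0,0,0,0.008]]]' 4
python3 -m creep '[[[0.001,0,-0.004,0,0.008],[0.002,0,-0.008,0,0.008],[0.0025,0,-0.012,0,0.008],[0.003,0,-0.016,0,0.008],[0.003,0,-0.016,0,0.008]]]' 4
python3 tilt.py yellow
```

```text
time: 33.58
tool_pos: [0.63, -0.0235, 0.0281]
ee_rot: [-0.0, 0.031, 1.0, 0.0]
ft_force: [-0.9, 0.1, -0.6]
opening: 0.0301
gripper_force: 0.0
time: 34.2
tool_pos: [0.6281, -0.0235, 0.0296]
ee_rot: [0.003, 0.031, 1.0, -0.0]
ft_force: [7.1, 0.1, -0.7]
opening: 0.0139
gripper_force: 4.0
time: 34.83
tool_pos: [0.6239, -0.0232, 0.0455]
ee_rot: [0.001, 0.031, 1.0, -0.0]
ft_force: [5.3, -0.1, 0.3]
opening: 0.0136
gripper_force: 4.0
blob [281 197   8   4  24] [284.70833333 198.41666667]
blob [296 200  30   9  99] [310.45454545 203.84848485]
20 end [324. 213.] top [283. 197.] [ 0.53  -0.017  0.022]
30 end [322. 217.] top [284. 196.] [ 0.537 -0.018  0.006]
40 end [319. 221.] top [285. 194.] [ 0.547 -0.018 -0.008]
50 end [315. 224.] top [287. 193.] [ 0.56  -0.019 -0.02 ]
60 end [311. 226.] top [288. 192.] [ 0.574 -0.02  -0.03 ]
70 end [306. 227.] top [290. 192.] [ 0.59  -0.021 -0.038]
80 end [301. 228.] top [292. 192.] [ 0.607 -0.022 -0.042]
90 end [295. 228.] top [294. 192.] [ 0.624 -0.023 -0.044]
100 end [290. 227.] top [296. 192.] [ 0.641 -0.024 -0.042]
110 end [285. 225.] top [298. 193.] [ 0.658 -0.025 -0.038]
```

```bash
python3 -m creep '[[[0.001,0,-0.005,0,0.008],[0.002,0,-0.01,0,0.008],[0.003,0,-0.015,0,0.008],[0.0045,0,-0.0195,0,0.008],[0.0045,0,-0.0195,0,0.008]]]' 4
python3 -m creep '[[[0.002,0,-0.0045,0,0.008],[0.0035,0,-0.009,0,0.008],[0.0055,0,-0.0135,0,0.008],[0.0075,0,-0.017,0,0.008],[0.0075,0,-0.017,0,0.008]]]' 4
python3 tilt.py yellow|head -7
```

```text
time: 35.5
tool_pos: [0.6177, -0.0227, 0.0644]
ee_rot: [-0.0, 0.031, 1.0, 0.0]
ft_force: [1.6, -0.6, -0.3]
opening: 0.0139
gripper_force: 4.0
time: 36.12
tool_pos: [0.6104, -0.0222, 0.0814]
ee_rot: [-0.0, 0.031, 1.0, 0.0]
ft_force: [0.6, -0.1, 0.2]
opening: 0.0137
gripper_force: 4.0
blob [301 192  24  16  72] [312.48611111 199.77777778]
20 end [329. 204.] top [287. 188.] [ 0.517 -0.016  0.058]
30 end [326. 208.] top [288. 186.] [ 0.524 -0.017  0.042]
40 end [323. 212.] top [289. 185.] [ 0.534 -0.017  0.028]
50 end [319. 215.] top [290. 184.] [ 0.546 -0.018  0.016]
60 end [315. 217.] top [292. 183.] [ 0.561 -0.019  0.006]
70 end [310. 218.] top [294. 182.] [ 0.576 -0.02  -0.002]
```

```bash
python3 -m creep '[[[0.004,0,0,0,0.008],[0.008,0,-0.005,0,0.008],[0.012,0,-0.011,0,0.008],[0.017,0,-0.017,0,0.008],[0.021,0,-0.022,0,0.008]]]' 4
python3 -m creep '[[[0.006,0,-0.006,0,0.008],[0.012,0,-0.011,0,0.008],[0.018,0,-0.016,0,0.008],[0.024,0,-0.02,0,0.008],[0.024,0,-0.02,0,0.008]]]' 4
python3 tilt.py yellow
```

```text
time: 36.8
tool_pos: [0.5888, -0.0209, 0.1033]
ee_rot: [-0.001, 0.031, 1.0, 0.0]
ft_force: [1.6, 0.7, 0.3]
opening: 0.0138
gripper_force: 4.0
time: 37.42
tool_pos: [0.5655, -0.0195, 0.1235]
ee_rot: [0.0, 0.031, 1.0, -0.0]
ft_force: [-0.1, 0.5, -0.2]
opening: 0.0135
gripper_force: 4.0
blob [314 183   5   8  13] [315.92307692 186.53846154]
20 end [344. 194.] top [301. 177.] [ 0.472 -0.014  0.1  ]
30 end [341. 198.] top [302. 175.] [ 0.479 -0.014  0.084]
40 end [338. 202.] top [303. 174.] [ 0.489 -0.015  0.07 ]
50 end [334. 205.] top [305. 173.] [ 0.502 -0.016  0.058]
60 end [329. 207.] top [306. 172.] [ 0.516 -0.016  0.048]
70 end [324. 209.] top [308. 171.] [ 0.532 -0.017  0.04 ]
80 end [319. 209.] top [310. 171.] [ 0.548 -0.018  0.036]
90 end [313. 209.] top [312. 171.] [ 0.566 -0.019  0.034]
100 end [307. 208.] top [314. 171.] [ 0.583 -0.021  0.036]
110 end [302. 206.] top [316. 172.] [ 0.6   -0.022  0.04 ]
```

```bash
sed -i "s/(H>22)&(H<34)/(H>18)\&(H<40)/; s/h\[...,1\]>120/h[...,1]>90/; s/>12\]/>5]/" tilt.py; python3 tilt.py yellow|grep blob
python3 - <<'E'
from h import *
im=snap('side');cv2.imwrite('pics/s6.png',cv2.resize(im[130:250,250:390,::-1],None,fx=5,fy=5,interpolation=3))
E
```

```text
blob [304 175   4   6  17] [305.88235294 176.88235294]
blob [311 184  16  23 124] [318.99193548 195.12096774]
```

View pics/s6.png

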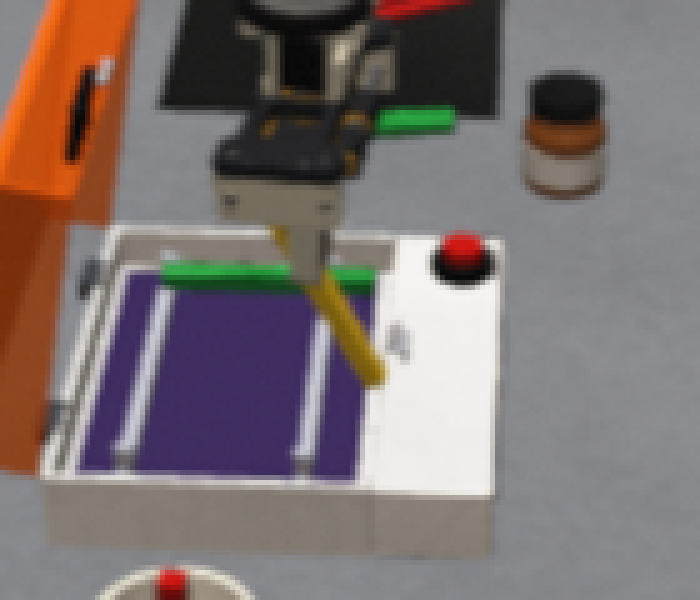

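Yellow is at about 62° with its end at the console's edge. The red bar stands in the cup. I'll lower it behind the wall and finish the swing.

```bash
python3 -m creep '[[[-0.01,0,0,0,0.008],[-0.01,0,0.008,0,0.008],[-0.01,0,0.018,0,0.008],[-0.004,0,0.018,0,0.008],[0,0,0.017,0,0.008]]]' 4
python3 -m creep '[[[0.009,0,-0.004,0,0.008],[0.018,0,-0.008,0,0.008],[0.027,0,-0.011,0,0.008],[0.036,0,-0.013,0,0.008],[0.043,0,-0.014,0,0.008]]]' 4
python3 tilt.py yellow
```

```text
time: 38.2
tool_pos: [0.5653, -0.0194, 0.1059]
ee_rot: [-0.0, 0.031, 1.0, 0.0]
ft_force: [0.7, 0.1, -0.4]
opening: 0.014
gripper_force: 4.0
time: 38.83
tool_pos: [0.5225, -0.0168, 0.1204]
ee_rot: [0.0, 0.031, 1.0, -0.0]
ft_force: [1.3, -0.4, -1.3]
opening: 0.0142
gripper_force: 4.0
blob [320 177   6  34 116] [322.72413793 195.22413793]
20 end [359. 196.] top [316. 179.] [ 0.428 -0.011  0.097]
30 end [356. 200.] top [317. 177.] [ 0.435 -0.011  0.081]
40 end [352. 204.] top [318. 176.] [ 0.445 -0.012  0.067]
50 end [348. 207.] top [320. 175.] [ 0.458 -0.013  0.055]
60 end [344. 209.] top [321. 174.] [ 0.472 -0.014  0.045]
70 end [338. 211.] top [323. 173.] [ 0.488 -0.015  0.037]
80 end [333. 211.] top [325. 173.] [ 0.504 -0.016  0.033]
90 end [327. 211.] top [327. 173.] [ 0.522 -0.017  0.031]
100 end [322. 210.] top [329. 174.] [ 0.539 -0.018  0.033]
110 end [316. 209.] top [331. 174.] [ 0.556 -0.019  0.037]
```

```bash
python3 -m creep '[[[0,0,-0.05,0,0.008],[0,0,-0.1,0,0.008],[0,0,-0.13,0,0.008],[0,0,-0.13,-8,0.008],[0,0,-0.13,-18,0.008]]]' 6
python3 -m creep '[[[0,0,0,-10,0.008],[0,0,0,-20,0.008],[0,0,0,-30,0.008],[0,0,0,-40,0.008],[0,0,0,-50,0.008]]]' 6
python3 -m creep '[[[0,0,0,-10,0.008],[0,0,0,-20,0.008],[0,0,0,-22,0.008],[0,0,0,-22,0.008]]]' 6
python3 go.py .592 .262 .1205 86.6
```

```text
time: 39.5
tool_pos: [0.5229, -0.0169, 0.2506]
ee_rot: [0.0, -0.129, 0.992, -0.0]
ft_force: [-0.9, 0.1, -0.5]
opening: 0.0139
gripper_force: 6.0
time: 40.12
tool_pos: [0.5226, -0.0168, 0.2499]
ee_rot: [-0.0, -0.536, 0.844, 0.0]
ft_force: [-1.1, 0.1, -0.8]
opening: 0.0141
gripper_force: 6.0
time: 40.62
tool_pos: [0.5273, 0.0298, 0.2465]
ee_rot: [-0.021, -0.66, 0.751, -0.02]
ft_force: [-0.3, -1.0, 0.0]
opening: 0.0139
gripper_force: 6.0
shift [-0.2455 -0.034   0.1121] turn -4.0
```

```bash
python3 -c "
from h import *
s=manip.state();print(s['joint_pos'],s['tool_pos'],s['ee_rot'])"
```

```text
[-0.11384629  0.20794948  1.53388525 -0.05895439  1.39810338 -3.1163856 ] [0.5272806  0.02979977 0.24653706] [-0.02086481 -0.65979305  0.75088561 -0.02021362]
```

J6 is near its limit here. I'll back the turn off, carry the bar over, and finish turning at the cup, where joint 1 gives more room.

```bash
python3 -m creep '[[[0,0,0,8,0.008],[0,0,0,16,0.008],[0,0,0,22,0.008],[0,0,0,22,0.008]]]' 6
python3 -c "
from h import *
s=manip.state();print(s['joint_pos'])"; python3 go.py .592 .262 .2505 86.6
```

```text
time: 41.12
tool_pos: [0.5276, 0.0281, 0.2469]
ee_rot: [-0.016, -0.503, 0.864, -0.024]
ft_force: [-1.0, -0.3, 0.2]
opening: 0.014
gripper_force: 6.0
[-0.11692043  0.20765228  1.53349082 -0.05896931  1.39800985 -2.73336498]
shift [-0.2347  0.0589 -0.0175] turn -26.1
```

```bash
python3 -m creep '[[[0,0,0,0,0.008],[0,0,0,0,0.008]]]' 6; python3 -c "
from h import *
t,M=pose();print(np.round(M,4),t)"
```

```text
time: 41.38
tool_pos: [0.5277, 0.0289, 0.2468]
ee_rot: [-0.016, -0.504, 0.863, -0.024]
ft_force: [-0.6, -0.4, -1.3]
opening: 0.0138
gripper_force: 6.0
[[-0.4912 -0.8711 -0.0039]
 [-0.8695  0.4905 -0.0578]
 [ 0.0523 -0.025  -0.9983]] [0.52765753 0.02894387 0.24679995]
```

```bash
python3 -m creep '[[[-0.05,0.012,-0.004,0,0.008],[-0.1,0.024,-0.008,0,0.008],[-0.15,0.037,-0.012,0,0.008],[-0.2,0.05,-0.015,-6,0.008],[-0.2347,0.0589,-0.0175,-12,0.008]]]' 6
python3 -m creep '[[[0,0,0,-8,0.008],[0,0,0,-14,0.008],[0,0,0,-14,0.008],[0,0,0,-14,0.008]]]' 6
python3 -c "
from h import *
s=manip.state();print(s['joint_pos'])"; python3 go.py .592 .262 .121 86.6;python3 tilt.py yellow | grep blob
python3 -c "
from h import *
t,M=pose()
for a in (75,80,85,90,95,100,105):
  f=np.radians(a);g=t-.011*M[:,2];d=M[:,0]*np.cos(f)+M[:,2]*np.sin(f);e=g+.1*d;print(a,np.round(proj('side',e)),np.round(proj('side',g-.035*d)),np.round(e,3))"
```

```text
time: 42.0
tool_pos: [0.592, 0.2655, 0.2502]
ee_rot: [-0.019, -0.594, 0.804, -0.022]
ft_force: [-0.6, 0.2, 0.1]
opening: 0.0138
gripper_force: 6.0
time: 42.5
tool_pos: [0.5919, 0.263, 0.2505]
ee_rot: [-0.021, -0.684, 0.728, -0.02]
ft_force: [-0.6, -0.4, 0.1]
opening: 0.0141
gripper_force: 6.0
[ 0.27751488  0.4398746   1.19760218 -0.05460813  1.52380542 -2.79865873]
shift [-0.0065 -0.0002  0.1294] turn -0.2
blob [297 159   4   3   8] [299. 160.]
blob [278 183  11  51 336] [283.4047619  206.39583333]
75 [290. 222.] [283. 188.] [0.59  0.232 0.167]
80 [289. 225.] [284. 187.] [0.59  0.241 0.164]
85 [288. 228.] [284. 186.] [0.591 0.249 0.163]
90 [287. 230.] [284. 186.] [0.592 0.258 0.162]
95 [287. 232.] [284. 185.] [0.592 0.267 0.162]
100 [286. 234.] [285. 184.] [0.593 0.275 0.162]
105 [285. 236.] [285. 184.] [0.593 0.284 0.164]
```

```bash
python3 -m creep '[[[0,0,0.04,0,0.008],[0,0,0.08,0,0.008],[-0.001,0,0.11,0,0.008],[-0.0015,0,0.125,0,0.008],[-0.0015,0,0.1294,0,0.008]]]' 6
python3 -m creep '[[[0,0,0,0,0.008],[0,0,0,0,0.008],[0,0,0,0,0.02],[0,0,0,0,0.03],[0,0,0,0,0.034]]]' 6
python3 -m creep '[[[0,0,0,0,0.034],[0,0,-0.04,0,0.034],[0,0,-0.09,0,0.034],[0,0,-0.15,0,0.034],[0,0,-0.19,0,0.034]]]'
python3 go.py .577 -.031 .32 2.5
```

```text
time: 43.18
tool_pos: [0.5913, 0.257, 0.1208]
ee_rot: [-0.022, -0.685, 0.728, -0.02]
ft_force: [-0.0, -0.6, 0.7]
opening: 0.0141
gripper_force: 6.0
time: 43.8
tool_pos: [0.5916, 0.2572, 0.1215]
ee_rot: [-0.021, -0.685, 0.728, -0.02]
ft_force: [-0.2, 0.0, 0.4]
opening: 0.0329
gripper_force: 0.0
time: 44.42
tool_pos: [0.5926, 0.2685, 0.3144]
ee_rot: [-0.02, -0.685, 0.728, -0.021]
ft_force: [0.9, 0.9, -0.8]
opening: 0.034
gripper_force: 0.0
shift [ 0.2997 -0.0024  0.0114] turn 84.0
```

```bash
python3 -m creep '[[[0.06,0,0.002,10,0.08],[0.12,0,0.004,20,0.08],[0.18,-0.001,0.006,30,0.08],[0.24,-0.002,0.009,40,0.08],[0.3,-0.0024,0.0114,50,0.08]]]'
python3 -m creep '[[[0,0,0,10,0.08],[0,0,0,20,0.08],[0,0,0,30,0.08],[0,0,0,34,0.08],[0,0,0,34,0.08]]]'
python3 look.py w7.png | grep -v cup;  python3 - <<'E'
from h import *
t,M=pose();print(np.round(M,3))
for n in('top','side'):
    im=snap(n,n+'7.png');h=cv2.cvtColor(im,cv2.COLOR_RGB2HSV);H=h[...,0]
    for c,m in(('r',(H<6)|(H>174)),('y',(H>18)&(H<40))):
        m=m&(h[...,1]>110)&(h[...,2]>60)
        k,l,st,ce=cv2.connectedComponentsWithStats(m.astype(np.uint8))
        print(n,c,[([int(v) for v in st[i]]) for i in range(1,k) if st[i,4]>15 and 195<ce[i][0]<300 and 180<ce[i][1]<290])
E
```

```text
time: 45.05
tool_pos: [0.5761, -0.0334, 0.3171]
ee_rot: [-0.011, -0.311, 0.95, -0.027]
ft_force: [0.6, 0.2, 0.1]
opening: 0.0781
gripper_force: 0.0
time: 45.68
tool_pos: [0.5764, -0.0316, 0.317]
ee_rot: [-0.003, -0.022, 0.999, -0.029]
ft_force: [-0.2, -0.4, 1.0]
opening: 0.0801
gripper_force: 0.0
tcp [ 0.5764 -0.0316  0.317 ]
red centre [ 483.6 -154.3] size [29.5 30.3] ang -70.9 px [230.  82.]
yellow centre [612.  324.3] size [61.1 19. ] ang 74.2 px [620. 208.]
green centre [ 575.4 -375.6] size [130.6  45. ] ang 13.2 px [ 62. 155.]
green centre [ 609.2 -138.9] size [137.2  14.9] ang 2.7 px [243. 183.]
console wall line: world x at y=-.1,0,.05: [0.5278, 0.5234, 0.5212] hood-limit x(.055): 0.6383
[[-0.999 -0.046 -0.004]
 [-0.046  0.997 -0.058]
 [ 0.007 -0.058 -0.998]]
top r [[206, 193, 14, 13, 71]]
top y [[215, 192, 11, 10, 54]]
side r [[281, 244, 6, 19, 100]]
side y [[283, 237, 7, 7, 38], [288, 246, 2, 16, 18]]
```

Both are standing in the cup (red top-view (213,199), yellow (220,197)). Now green: grip, pull about 11 mm to the wall, re-grip.

```bash
python3 go.py .6095 -.139 .030 2.7; python3 go.py .6095 -.139 .1 2.7
```

```text
shift [-0.03   -0.0921  0.2926] turn -0.1
shift [-0.0296 -0.0962  0.2227] turn -0.1
```

```bash
python3 -m creep '[[[-0.015,-0.05,0,0,0.034],[-0.03,-0.1,0.04,0,0.032],[-0.03,-0.1,0.1,0,0.032],[-0.03,-0.098,0.16,0,0.032],[-0.03,-0.0962,0.2227,0,0.032]]]' 8
python3 -m creep '[[[0,0,0,0,0.032],[0,0.002,0.035,0,0.032],[0,0.004,0.06,0,0.032],[0,0.004,0.07,0,0.032],[0,0.004,0.07,0,0.032]]]' 8
python3 -m creep '[[[0,0,0,0,0.025],[0,0,0,0,0.012],[0,0,0,0,0.008],[0,0,0,0,0.008],[0,0,0,0,0.008]]]' 8
python3 -m creep '[[[0.003,0,0,0,0.008],[0.006,0,0,0,0.008],[0.009,0,0,0,0.008],[0.011,0,0,0,0.008],[0.011,0,0,0,0.008]]]' 8
```

```text
time: 46.5
tool_pos: [0.61, -0.1395, 0.0987]
ee_rot: [-0.002, -0.022, 0.999, -0.029]
ft_force: [0.2, -0.0, 0.7]
opening: 0.0352
gripper_force: 0.0
time: 47.12
tool_pos: [0.6105, -0.1395, 0.0317]
ee_rot: [-0.002, -0.022, 0.999, -0.029]
ft_force: [0.6, -0.4, -0.4]
opening: 0.032
gripper_force: 0.0
time: 47.75
tool_pos: [0.6101, -0.1394, 0.0311]
ee_rot: [-0.002, -0.022, 0.999, -0.029]
ft_force: [-0.3, 1.2, 5.5]
opening: 0.0141
gripper_force: 8.0
time: 48.38
tool_pos: [0.5996, -0.1397, 0.0304]
ee_rot: [-0.001, -0.022, 0.999, -0.029]
ft_force: [5.7, 0.9, 2.4]
opening: 0.0138
gripper_force: 8.0
```

```bash
python3 -m creep '[[[-0.001,0,0,0,0.02],[-0.001,0,0,0,0.03],[-0.018,0,0,0,0.03],[-0.036,0,0,0,0.03],[-0.036,0,0,0,0.03]]]' 4
python3 -m creep '[[[0,0,0,0,0.02],[0,0,0,0,0.008],[0,0,0,0,0.008],[0.002,0,0,0,0.008],[0.004,0,0,0,0.008]]]' 4
python3 -m creep '[[[0.001,0,-0.004,0,0.008],[0.002,0,-0.008,0,0.008],[0.0025,0,-0.012,0,0.008],[0.003,0,-0.016,0,0.008],[0.003,0,-0.016,0,0.008]]]' 4
python3 -m creep '[[[0.002,0,-0.005,0,0.008],[0.003,0,-0.01,0,0.008],[0.004,0,-0.0145,0,0.008],[0.0055,0,-0.019,0,0.008],[0.0055,0,-0.019,0,0.008]]]' 4
python3 -m creep '[[[0.002,0,-0.0045,0,0.008],[0.004,0,-0.009,0,0.008],[0.006,0,-0.013,0,0.008],[0.0085,0,-0.0165,0,0.008],[0.0085,0,-0.0165,0,0.008]]]' 4
python3 tilt.py green
```

```text
time: 49.0
tool_pos: [0.6344, -0.1379, 0.0293]
ee_rot: [-0.003, -0.022, 0.999, -0.029]
ft_force: [-0.2, 0.3, -0.8]
opening: 0.0303
gripper_force: 0.0
time: 49.62
tool_pos: [0.6323, -0.1386, 0.0308]
ee_rot: [-0.0, -0.022, 0.999, -0.029]
ft_force: [6.2, 0.2, 0.1]
opening: 0.0143
gripper_force: 4.0
time: 50.25
tool_pos: [0.6284, -0.1376, 0.0467]
ee_rot: [-0.001, -0.022, 0.999, -0.029]
ft_force: [5.3, 0.2, 0.0]
opening: 0.0141
gripper_force: 4.0
time: 50.88
tool_pos: [0.622, -0.1366, 0.0654]
ee_rot: [-0.002, -0.022, 0.999, -0.029]
ft_force: [4.3, -0.8, 0.3]
opening: 0.0139
gripper_force: 4.0
time: 51.5
tool_pos: [0.6135, -0.136, 0.0819]
ee_rot: [-0.002, -0.022, 0.999, -0.029]
ft_force: [3.9, 0.1, 1.2]
opening: 0.0142
gripper_force: 4.0
blob [310 151  32  10 177] [324.63276836 154.24858757]
blob [288 168  11   7  51] [293.         170.84313725]
blob [304 173  24  14 120] [315.48333333 179.68333333]
20 end [332. 182.] top [292. 169.] [ 0.52  -0.14   0.059]
30 end [330. 186.] top [293. 167.] [ 0.527 -0.14   0.043]
40 end [327. 190.] top [294. 166.] [ 0.537 -0.139  0.029]
50 end [323. 193.] top [295. 165.] [ 0.549 -0.139  0.016]
60 end [318. 195.] top [297. 164.] [ 0.564 -0.138  0.006]
70 end [314. 197.] top [299. 163.] [ 0.579 -0.138 -0.001]
80 end [309. 198.] top [300. 163.] [ 0.596 -0.137 -0.006]
90 end [303. 198.] top [302. 163.] [ 0.614 -0.136 -0.007]
100 end [298. 198.] top [304. 163.] [ 0.631 -0.135 -0.006]
110 end [293. 197.] top [306. 164.] [ 0.648 -0.135 -0.001]
```

```bash
python3 -m creep '[[[0.003,0,-0.004,0,0.008],[0.007,0,-0.009,0,0.008],[0.011,0,-0.013,0,0.008],[0.015,0,-0.017,0,0.008],[0.02,0,-0.021,0,0.008]]]' 4
python3 -m creep '[[[0.006,0,-0.005,0,0.008],[0.012,0,-0.009,0,0.008],[0.018,0,-0.013,0,0.008],[0.024,0,-0.016,0,0.008],[0.024,0,-0.016,0,0.008]]]' 4
python3 tilt.py green
```

```text
time: 52.18
tool_pos: [0.5935, -0.1357, 0.103]
ee_rot: [-0.002, -0.022, 0.999, -0.029]
ft_force: [4.7, -0.2, 3.6]
opening: 0.014
gripper_force: 4.0
time: 52.8
tool_pos: [0.5691, -0.1358, 0.1189]
ee_rot: [-0.003, -0.022, 0.999, -0.029]
ft_force: [1.9, -0.1, 3.6]
opening: 0.014
gripper_force: 4.0
blob [325 151  17   6  88] [332.55681818 153.45454545]
blob [303 158   9   7  32] [307.625   160.09375]
blob [314 169  14  17  83] [321.48192771 176.08433735]
20 end [346. 173.] top [306. 159.] [ 0.475 -0.14   0.096]
30 end [343. 177.] top [306. 158.] [ 0.483 -0.14   0.08 ]
40 end [340. 181.] top [307. 157.] [ 0.493 -0.139  0.066]
50 end [336. 184.] top [309. 155.] [ 0.505 -0.139  0.054]
60 end [332. 187.] top [310. 154.] [ 0.519 -0.138  0.043]
70 end [327. 189.] top [312. 154.] [ 0.535 -0.137  0.036]
80 end [322. 190.] top [314. 153.] [ 0.552 -0.137  0.031]
90 end [317. 190.] top [316. 153.] [ 0.569 -0.136  0.03 ]
100 end [311. 189.] top [318. 153.] [ 0.587 -0.135  0.031]
110 end [306. 188.] top [320. 154.] [ 0.604 -0.134  0.036]
```

```bash
python3 -m creep '[[[0.009,0,-0.004,0,0.008],[0.018,0,-0.007,0,0.008],[0.027,0,-0.009,0,0.008],[0.034,0,-0.011,0,0.008],[0.041,0,-0.012,0,0.008]]]' 4
python3 tilt.py green
```

```text
time: 53.48
tool_pos: [0.5276, -0.1365, 0.1305]
ee_rot: [-0.003, -0.022, 0.999, -0.028]
ft_force: [0.7, -0.2, -0.6]
opening: 0.014
gripper_force: 4.0
blob [339 151   3   5  10] [339.7 153.1]
blob [302 152  23  11 131] [311.19083969 156.52671756]
blob [325 165   7  20  66] [328.31818182 174.01515152]
20 end [359. 171.] top [319. 157.] [ 0.433 -0.141  0.108]
30 end [357. 175.] top [320. 155.] [ 0.44  -0.14   0.092]
40 end [354. 179.] top [321. 154.] [ 0.45  -0.14   0.078]
50 end [350. 182.] top [322. 153.] [ 0.463 -0.139  0.065]
60 end [345. 184.] top [324. 152.] [ 0.477 -0.139  0.055]
70 end [340. 186.] top [326. 151.] [ 0.493 -0.138  0.048]
80 end [335. 187.] top [328. 151.] [ 0.51  -0.137  0.043]
90 end [330. 187.] top [330. 150.] [ 0.527 -0.136  0.042]
100 end [324. 187.] top [332. 151.] [ 0.544 -0.136  0.043]
110 end [319. 186.] top [333. 151.] [ 0.561 -0.135  0.047]
```

```bash
python3 -m creep '[[[0,0,-0.05,0,0.008],[0,0,-0.1,0,0.008],[0,0,-0.13,0,0.008],[0,0,-0.13,0,0.008]]]' 6
python3 - <<'E'
from h import *
np.set_printoptions(precision=3,suppress=True)
print('red',onz('top',(212.5,199),.14),'yel',onz('top',(220.5,197),.142))
print('red side',onz('side',(284,247),.14),'yel',onz('side',(286.5,240.5),.142))
a=cv2.imread('pics/top7.png')[170:225,185:250];b=cv2.imread('pics/side7.png')[230:300,260:315]
cv2.imwrite('pics/c7.png',np.hstack([cv2.resize(a,(390,330),interpolation=3),cv2.resize(b,(330,420),interpolation=3)[:330]]))
E
python3 go.py .573 .288 .26 2.5
```

```text
time: 54.02
tool_pos: [0.5303, -0.1297, 0.2629]
ee_rot: [-0.001, -0.022, 0.999, -0.03]
ft_force: [-0.1, -0.3, -0.7]
opening: 0.0138
gripper_force: 6.0
red [0.58  0.286 0.14 ] yel [0.582 0.261 0.142]
red side [0.594 0.299 0.14 ] yel [0.592 0.275 0.142]
shift [-0.0611  0.4148 -0.0219] turn 0.0
```

View pics/c7.png

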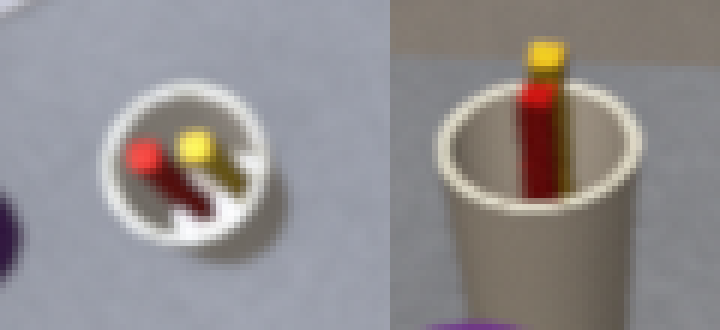

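Red and yellow stand nearly upright on the robot side and mid of the cup: tops at crop (145,155) and (195,147), with the rim centre near (185,162). The far (+x) side is free, so green goes there.

```bash
python3 go.py .612 .287 .26 2.5;  python3 -m creep '[[[-0.018,0.055,0,0,0.008],[-0.036,0.11,0,0,0.008],[-0.055,0.165,0,0,0.008],[-0.072,0.22,0,0,0.008],[-0.085,0.275,0,0,0.008]]]' 6
python3 go.py .612 .287 .26 2.5; python3 go.py .612 .287 .122 2.5
```

```text
shift [-0.1001  0.4121 -0.0219] turn 0.0
time: 54.65
tool_pos: [0.6014, 0.1502, 0.2415]
ee_rot: [-0.005, -0.022, 0.999, -0.029]
ft_force: [1.3, -0.4, 0.5]
opening: 0.014
gripper_force: 6.0
shift [-0.0164  0.1349 -0.0265] turn 0.0
shift [-0.0178  0.1428  0.1113] turn 0.0
```

```bash
python3 -m creep '[[[-0.002,0.01,-0.0265,0,0.008],[-0.01,0.06,-0.0265,0,0.008],[-0.016,0.11,-0.0265,0,0.008],[-0.016,0.135,-0.0265,0,0.008],[-0.016,0.135,-0.0265,0,0.008]]]' 6
python3 -m creep '[[[0,0,0,0,0.008],[0,0,0,0,0.008]]]' 6
python3 go.py .612 .287 .122 2.5; python3 tilt.py green | grep -v " end \[2[0-9][0-9]. 2[6-9]"
python3 -c "
from h import *
t,M=pose();print(t)
for a in (80,85,90,95,100):
  f=np.radians(a);g=t-.011*M[:,2];d=M[:,0]*np.cos(f)+M[:,2]*np.sin(f);e=g+.1*d;print(a,np.round(proj('side',e)),np.round(proj('side',g-.035*d)),np.round(e,3))"
```

```text
time: 55.28
tool_pos: [0.6111, 0.2866, 0.2607]
ee_rot: [-0.004, -0.023, 0.999, -0.029]
ft_force: [1.1, 0.2, 0.2]
opening: 0.0141
gripper_force: 6.0
time: 55.52
tool_pos: [0.6124, 0.2839, 0.2631]
ee_rot: [-0.003, -0.021, 0.999, -0.029]
ft_force: [-0.3, -0.3, -0.7]
opening: 0.0138
gripper_force: 6.0
shift [-0.0006  0.0113  0.1407] turn -0.1
blob [302 152  29   9 179] [314.24581006 155.46368715]
blob [266 195   2   3   6] [266.5 196. ]
blob [269 205  12  24 134] [274.97761194 215.97761194]
20 end [315. 211.] top [260. 193.] [0.519 0.28  0.241]
30 end [312. 216.] top [261. 191.] [0.526 0.28  0.225]
40 end [308. 221.] top [262. 189.] [0.536 0.281 0.21 ]
50 end [303. 225.] top [264. 187.] [0.548 0.281 0.198]
60 end [297. 228.] top [266. 186.] [0.563 0.282 0.188]
70 end [291. 230.] top [269. 185.] [0.578 0.283 0.18 ]
80 end [284. 231.] top [271. 185.] [0.595 0.283 0.176]
90 end [277. 232.] top [274. 185.] [0.612 0.284 0.174]
100 end [270. 231.] top [276. 185.] [0.63  0.285 0.176]
110 end [263. 229.] top [279. 186.] [0.647 0.285 0.18 ]
[0.61247716 0.28397946 0.26325196]
80 [284. 230.] [271. 185.] [0.595 0.278 0.176]
85 [281. 230.] [272. 185.] [0.603 0.278 0.175]
90 [277. 230.] [273. 185.] [0.612 0.279 0.174]
95 [274. 230.] [275. 185.] [0.621 0.279 0.175]
100 [270. 230.] [276. 186.] [0.63  0.28  0.176]
```

```bash
python3 -m creep '[[[0,0.003,0.04,0,0.008],[0,0.006,0.075,0,0.008],[0,0.008,0.105,0,0.008],[0,0.011,0.125,0,0.008],[0,0.011,0.139,0,0.008]]]' 6
python3 -m creep '[[[0,0,0,0,0.008],[0,0,0,0,0.008]]]' 6
```

```text
time: 56.2
tool_pos: [0.6111, 0.2875, 0.1227]
ee_rot: [-0.003, -0.022, 0.999, -0.029]
ft_force: [0.5, 0.7, 0.9]
opening: 0.014
gripper_force: 6.0
time: 56.45
tool_pos: [0.6119, 0.2884, 0.1247]
ee_rot: [-0.002, -0.022, 0.999, -0.029]
ft_force: [-0.2, 0.1, -0.1]
opening: 0.0136
gripper_force: 6.0
```

```bash
python3 -m creep '[[[0,0,0,0,0.018],[0,0,0,0,0.024],[0,0,0,0,0.028],[0,0,0,0,0.028],[0,0,0,0,0.028]]]' 6
python3 -m creep '[[[0,-0.001,-0.03,0,0.028],[0,-0.004,-0.08,0,0.028],[0,-0.008,-0.14,0,0.028],[0,-0.01,-0.18,0,0.028],[0,-0.01,-0.18,0,0.028]]]'
python3 go.py .50 .03 .30 2.5
python3 - <<'E'
from h import *
import fit
np.set_printoptions(precision=4,suppress=True)
for n in('top','side'):
    im=snap(n,n+'8.png');h=cv2.cvtColor(im,cv2.COLOR_RGB2HSV);H=h[...,0]
    for c,m in(('r',(H<6)|(H>174)),('y',(H>18)&(H<40)),('g',(H>45)&(H<80))):
        m=m&(h[...,1]>110)&(h[...,2]>60)
        k,l,st,ce=cv2.connectedComponentsWithStats(m.astype(np.uint8))
        print(n,c,[([int(v) for v in st[i]]) for i in range(1,k) if st[i,4]>15 and 195<ce[i][0]<300 and 180<ce[i][1]<290])
for th in (0,.3,.7,1.1,1.4):
    a,y,b=-.17,0,.05
    print(th,fit.W(fit.r.x,(.13+a*np.cos(th)+b*np.sin(th),y,.05-a*np.sin(th)+b*np.cos(th))))
E
```

```text
time: 57.08
tool_pos: [0.6111, 0.2885, 0.1235]
ee_rot: [-0.003, -0.022, 0.999, -0.029]
ft_force: [0.5, -0.2, 0.2]
opening: 0.0277
gripper_force: 0.0
time: 57.7
tool_pos: [0.6138, 0.2894, 0.3087]
ee_rot: [0.002, -0.022, 0.999, -0.028]
ft_force: [0.2, 0.2, -1.3]
opening: 0.0282
gripper_force: 0.0
shift [ 0.1252 -0.2533  0.0225] turn 0.0
top r [[206, 193, 13, 13, 69]]
top y [[216, 191, 10, 11, 56]]
top g [[209, 182, 8, 11, 38]]
side r [[281, 243, 7, 20, 99]]
side y [[283, 236, 7, 8, 42], [289, 246, 2, 16, 18]]
side g [[267, 241, 11, 21, 96]]
0 [ 0.5456 -0.0485  0.1   ]
0.3 [ 0.568  -0.0476  0.148 ]
0.7 [ 0.6177 -0.0453  0.1978]
1.1 [ 0.6829 -0.0424  0.2242]
1.4 [ 0.7358 -0.0401  0.226 ]
```

All three bars stand in the cup (green at side (272,251)). To close the hood I'll go behind it with closed fingers, at mid width, and bring it forward and down along its arc.

```bash
python3 go.py .78 -.04 .335 2.5; python3 - <<'E'
from h import *
print('bottle',onz('top',(241,130),.17),onz('top',(330,108),.05))
E
```

```text
shift [-0.153  -0.3373 -0.0131] turn 0.1
bottle [0.77658076 0.17400567 0.17      ] [ 0.8662659  -0.11953039  0.05      ]
```

```bash
python3 -m creep '[[[0,0,-0.03,0,0],[-0.02,-0.055,-0.03,0,0],[-0.045,-0.11,-0.025,0,0],[-0.07,-0.165,-0.02,0,0],[-0.1,-0.22,-0.015,0,0]]]' 10
python3 -m creep '[[[-0.025,-0.05,0,0,0],[-0.053,-0.1,0,0,0],[-0.053,-0.117,0,0,0],[-0.053,-0.117,0,0,0]]]'
python3 go.py .772 -.041 .218 2.5; python3 -c "
from h import *
print(pose(),manip.state()['joint_pos'])"
```

```text
time: 58.42
tool_pos: [0.7217, 0.0735, 0.3283]
ee_rot: [-0.005, -0.022, 0.999, -0.029]
ft_force: [0.4, 0.3, -0.7]
opening: 0.0001
gripper_force: 0.0
time: 58.92
tool_pos: [0.7795, -0.0406, 0.3346]
ee_rot: [-0.005, -0.021, 0.999, -0.028]
ft_force: [0.2, 0.2, -0.6]
opening: 0.0002
gripper_force: 0.0
shift [0.0063 0.0065 0.1164] turn -0.1
(array([ 0.77953582, -0.04056822,  0.3345514 ]), array([[-0.99906251, -0.04255   , -0.00797525],
       [-0.04202907,  0.99749517, -0.0568942 ],
       [ 0.01037613, -0.05650567, -0.99834836]])) [-0.16720342  0.71801347  0.53323563 -0.0604842   1.8881932  -1.79928066]
```

```bash
python3 -m creep '[[[0.003,0.003,0.05,0,0],[0.006,0.005,0.09,0,0],[0.006,0.0065,0.116,0,0],[0.006,0.0065,0.116,0,0],[0.006,0.0065,0.116,0,0]]]'
python3 -m creep '[[[0.006,0,0,0,0],[0.012,0,0,0,0],[0.018,0,0,0,0],[0.024,0,0,0,0],[0.028,0,0,0,0]]]'
```

```text
time: 59.55
tool_pos: [0.7735, -0.0382, 0.2231]
ee_rot: [-0.001, -0.023, 0.999, -0.029]
ft_force: [-0.1, 0.1, 0.8]
opening: 0.0006
gripper_force: 0.0
time: 60.18
tool_pos: [0.7449, -0.0411, 0.2214]
ee_rot: [-0.002, -0.022, 0.999, -0.029]
ft_force: [0.1, 0.8, -0.4]
opening: 0.0005
gripper_force: 0.2
```

```bash
python3 -m creep '[[[0.01,0,0,0,0],[0.02,0,0,0,0],[0.03,0,0,0,0],[0.04,0,0,0,0],[0.05,0,0,0,0]]]'
python3 -m creep '[[[0.01,0,0.002,0,0],[0.02,0,0.004,0,0],[0.03,0,0.007,0,0],[0.04,0,0.01,0,0],[0.04,0,0.01,0,0]]]'
```

```text
time: 60.8
tool_pos: [0.6946, -0.0432, 0.2216]
ee_rot: [-0.003, -0.022, 0.999, -0.029]
ft_force: [1.1, -0.2, 0.0]
opening: 0.0002
gripper_force: 0.3
time: 61.42
tool_pos: [0.6543, -0.0456, 0.2116]
ee_rot: [-0.003, -0.022, 0.999, -0.029]
ft_force: [0.0, -0.4, 0.1]
opening: 0.0003
gripper_force: 0.0
```

```bash
cat > hood.py <<'E'
from h import *
import fit
for n in('top','side'):
    manip.read_camera(n)
    for l,P in(('hood_tab',(-.208,.08,.008)),('hood_front',(-.17,0,.05))):
        for r in manip.pinpoint(n,l)[:2]:
            best=min((np.hypot(*(np.array(proj(n,fit.W(fit.r.x,(.13+P[0]*np.cos(t)+P[2]*np.sin(t),P[1],.05-P[0]*np.sin(t)+P[2]*np.cos(t)))))-r['centre'])),t) for t in np.arange(-.05,1.5,.02))
            print(n,l,np.round(r['centre']),round(r['p'],2),'dist %.1f theta %.2f'%best)
E
python3 hood.py
```

```text
top hood_front [316. 159.] 0.9 dist 1.9 theta 0.85
side hood_tab [393. 324.] 0.7 dist 124.4 theta -0.05
side hood_tab [303. 167.] 0.55 dist 0.2 theta 0.87
side hood_front [288. 153.] 0.62 dist 0.2 theta 0.85
side hood_front [265. 196.] 0.39 dist 47.8 theta 1.05
```

```bash
python3 -m creep '[[[0.01,0,0.005,0,0],[0.021,0,0.01,0,0],[0.031,0,0.016,0,0],[0.04,0,0.023,0,0],[0.048,0,0.03,0,0]]]'
python3 -m creep '[[[0.008,0,0.008,0,0],[0.016,0,0.017,0,0],[0.024,0,0.026,0,0],[0.031,0,0.035,0,0],[0.031,0,0.035,0,0]]]'
python3 hood.py
```

```text
time: 62.35
tool_pos: [0.6065, -0.0493, 0.1818]
ee_rot: [-0.003, -0.022, 0.999, -0.029]
ft_force: [1.8, 1.7, 1.3]
opening: -0.0002
gripper_force: 0.7
time: 62.98
tool_pos: [0.575, -0.053, 0.1464]
ee_rot: [-0.004, -0.022, 0.999, -0.029]
ft_force: [-0.3, 0.1, 0.8]
opening: 0.0003
gripper_force: 0.3
top hood_tab [321. 191.] 0.68 dist 25.2 theta 0.61
top hood_tab [302. 209.] 0.64 dist 2.5 theta 0.31
top hood_front [319. 187.] 0.66 dist 2.7 theta 0.31
side hood_tab [328. 197.] 0.89 dist 0.5 theta 0.29
side hood_front [314. 173.] 0.92 dist 0.5 theta 0.29
```

Hood at ≈0.29 rad. I'll go down to the latch.

```bash
python3 -m creep '[[[0.006,0,0.008,0,0],[0.011,0,0.016,0,0],[0.016,0,0.024,0,0],[0.02,0,0.031,0,0],[0.023,0,0.037,0,0]]]'
python3 -m creep '[[[0.001,0,0.003,0,0],[0.002,0,0.006,0,0],[0.003,0,0.009,0,0],[0.003,0,0.011,0,0],[0.003,0,0.011,0,0]]]'
```

```text
time: 63.9
tool_pos: [0.5527, -0.056, 0.1101]
ee_rot: [-0.003, -0.022, 0.999, -0.029]
ft_force: [1.4, 1.2, 0.9]
opening: 0.0003
gripper_force: 0.9
time: 64.53
tool_pos: [0.5495, -0.0565, 0.1003]
ee_rot: [-0.003, -0.022, 0.999, -0.029]
ft_force: [-2.8, 2.5, 9.6]
opening: 0.0007
gripper_force: 4.8
```

```bash
python3 -m creep '[[[0,0,0.001,0,0],[0,0,0.002,0,0],[0,0,0.003,0,0],[0,0,0.004,0,0],[0,0,0.004,0,0]]]'
python3 -m creep '[[[0,0,-0.01,0,0],[0,0,-0.04,0,0],[0,0,-0.09,0,0],[0,0,-0.14,0,0],[0,0,-0.14,0,0]]]'
python3 hood.py
python3 - <<'E'
from h import *
a=cv2.imread('pics/top8.png');t=snap('top','top9.png');s=snap('side','side9.png')
A=cv2.resize(t[130:245,190:390,::-1],(400,230),interpolation=3);B=cv2.resize(s[130:330,230:400,::-1],(400,470),interpolation=3)
c=np.zeros((470,800,3),np.uint8);c[:230,:400]=A;c[:,400:]=B;cv2.imwrite('pics/c9.png',c)
E
```

```text
time: 65.15
tool_pos: [0.5497, -0.0565, 0.0999]
ee_rot: [-0.002, -0.022, 0.999, -0.029]
ft_force: [-11.6, 6.2, 34.3]
opening: 0.0005
gripper_force: 17.1
time: 65.78
tool_pos: [0.5527, -0.0496, 0.2394]
ee_rot: [0.001, -0.022, 0.999, -0.03]
ft_force: [-0.6, 0.3, 0.1]
opening: 0.0005
gripper_force: 0.0
top hood_tab [299. 217.] 0.71 dist 1.4 theta -0.03
top hood_front [322. 200.] 0.64 dist 1.3 theta -0.05
side hood_tab [275. 265.] 0.65 dist 74.5 theta -0.05
side hood_tab [333. 214.] 0.61 dist 1.6 theta -0.01
side hood_front [320. 186.] 0.57 dist 0.3 theta 0.01
```

View pics/c9.png

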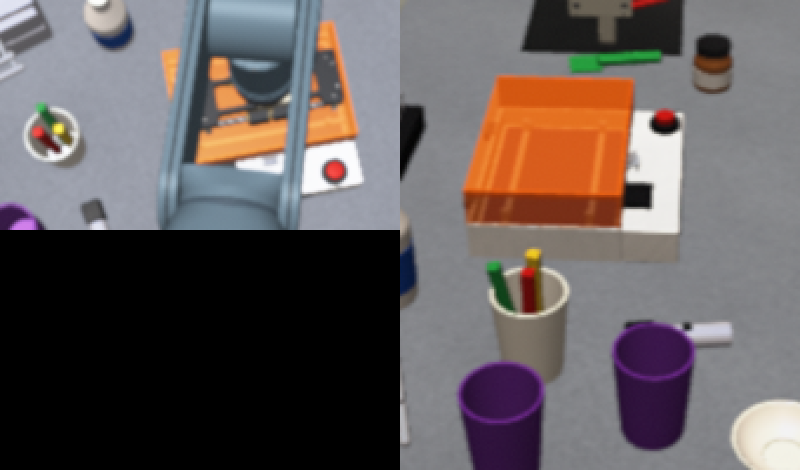

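The hood is shut and latched, and the chamber is empty. All three bars stand in the upright white cup (side crop around (515,285)), the other things are where they were, and the robot is clear.

```bash
python3 -c "
from bench import manip
print(manip.job_done())"
```

```text
the job is handed in; nothing more can be done
None
```

The job is done and handed in: all three bars (red, yellow and green; there was no blue) stand in the upright ceramic cup, and the hood was eased back to its stop and is now pushed down shut.

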